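# Park the stop plunger and move a cassette magazine to its dock

### The job

Pull up the red knob of the sprung stop plunger, twist it anticlockwise (seen from above) and let it down into its rest notch so that it stays retracted. Then push the cassette magazine along the track to the end plate, lift it out there, and stand it upright on the bare worktop to change your grip; take it by its other two sides and set it fully down in the blue dock, its long foot pointing away from the tall wall. Leave the plunger parked and do not disturb the oil bottle, the cover-slip carton or the stapler.

Things in the scene. Friction and masses are not known exactly. Their poses are not given: they have to be found in the camera images.
- track_stand: Fixed grey base plate with aluminium track, 188 mm long (own y -112 to 76), 88 mm wide (x -55 to 33). Origin: on the worktop under the track's middle line, level in y with the plunger. Magazine is pushed to own +y; plunger on the -x side. Track floor 6 mm up, open at its rear (y -112), closed by a 62 mm high end plate at y 70 to 76.
- lip_end (a point): Middle of the track, 19 mm up, at y = 16 mm of the stand: here the lips end. Before it (smaller y) lips at x -55 to -29 and 20 to 33 mm, 14 to 19 mm over the worktop, cover the magazine's foot so it cannot be lifted. Beyond it is the exit gap: side rails only 12 mm high.
- track_exit (a point): Point on the track floor (6 mm up), 46 mm along +y from the stand's origin, where the magazine's origin is when its foot touches the end plate; axes as the stand. Within 6 mm of it the foot is clear of the lips. Here the end plate leaves only 6 mm before the block: take the block across its 50 mm (own x).
- plunger_grip (a point): In the red grip bar of the stop plunger, on its upright axis, 8 mm below the top: where to grip. Bar 28 mm long (own x), 12 thick (own y), 24 high. When down this point is 60 mm over the worktop and 40 mm to the -x side of the stand's origin. Under the bar a stem enters a slotted steel crown, radius 12 mm, top 32.5 mm up. When parked the bar lies along the track.
- plunger_lift (a joint): Plunger height, m: 0 = down, its 7 mm pin blocks the magazine's foot; about 0.009 = at rest in the 3 mm deep notch, pin clear of the foot; over 0.012 the brass cross pin is clear of the crown and the bar can turn (below that only about 0.15 rad of play; do not force it); 0.019 = upper stop. A spring pushes it down: 5 N at 0, 10 N at 0.017.
- plunger_twist (a joint): Turn of the bar, rad, anticlockwise from above: 0 = in the deep slot (start), 1.2 = over the rest notch; stop at 1.28. Let down within about 0.1 of 1.2 the cross pin drops into the notch. Turns freely, little friction.
- magazine_block (a point): Middle of the magazine's gripping block (coloured cassettes between white posts), 50 mm along own x, 36 mm along own y, 40 mm high; this point is 36 mm above the foot's underside. Magazine loose, 0.15 to 0.31 kg. At the start its axes are the stand's and it stands behind the plunger. Push at mid-height on the middle of its rear (-y) face; beside the plunger is no room for fingers.
- magazine: The magazine; origin at the underside of its foot, below the block's middle. Block from 16 to 56 mm up; under it a waist 36 (x) by 30 (y) mm; foot 6 mm thick, y -24 to 24 mm, x 25 to -47 mm: the long ear points to own -x (the plunger's side in the track). At the start the foot's front is 38 to 58 mm short of the plunger's axis.
- dock: Fixed blue dock, 66 mm (own y) by 89 mm (own x -55 to 34), origin on the worktop under its seat. A wall 72 mm high stands at x 28 to 34 mm, 3 mm from the seated block, so the magazine goes in only when held across its 36 mm (own y). Floor 6 mm up; curbs 11 mm high at y +-27 to 33 and x -50 to -55 mm, 3 mm from the foot.
- dock_seat (a point): Point on the dock's floor, 6 mm up, where the magazine's origin belongs, with the magazine's x and y axes along this point's (ear to -x, away from the wall).
- oil_bottle: Small brown bottle with black cap, 25 mm wide, 62 mm high, to be left alone. Origin under its middle.
- coverslip_box: White carton 42 x 60 x 30 mm, to be left alone. Origin under its middle.
- stapler: Blue stapler 25 x 111 x 41 mm, to be left alone. Origin under its middle.
Mind the look-alikes: they are no part of the job. Of the things that look like the dock, the larger one is meant.

How it is judged (in metres and radians):
On the way, in this order (a step that is already met when the one before it is completed fails the run):
1. the plunger rests in its notch, retracted, with the fingers off it (value of joint plunger_lift between 0.0075 and 0.0105 m and value of joint plunger_twist above 1 rad and contact force between the fingers and plunger_twist below 0.1 N), for 0.2 s.
2. the magazine, pushed along the track to the end plate, is in the exit gap (y of magazine in the frame of track_exit above -0.006 m and horizontal distance between magazine and track_exit below 0.01 m), for 0.1 s.
3. the magazine stands upright on the bare worktop, let go (height (world z) of magazine below 0.003 m and angle between magazine's own z axis and vertical below 0.05 rad and contact force between the fingers and magazine below 0.1 N and linear speed of magazine below 0.02 m/s), for 0.2 s.
At the end, for the whole second after the job is handed in: The magazine stands on the dock's floor between its curbs and wall (within 6 mm of the seat, within 2 mm in height, tilted less than 0.05 rad, turned less than 0.15 rad), let go and still; the plunger is still parked in its notch (lift 7.5 to 10.5 mm, twist over 1.0 rad) (horizontal distance between magazine and dock_seat below 0.006 m and z of magazine in the frame of dock_seat between -0.002 and 0.002 m and angle between the x axis of magazine and the x axis of dock_seat, either way round below 0.15 rad and angle between magazine's own z axis and vertical below 0.05 rad and contact force between the fingers and magazine below 0.1 N and linear speed of magazine below 0.02 m/s and value of joint plunger_lift between 0.0075 and 0.0105 m and value of joint plunger_twist above 1 rad); the robot touches nothing.
It fails at once if the oil bottle is moved more than 20 mm (distance of oil_bottle from where it was at the start of the episode above 0.02 m).
It fails at once if the cover-slip carton is moved more than 20 mm (distance of coverslip_box from where it was at the start of the episode above 0.02 m).
It fails at once if the stapler is moved more than 20 mm (distance of stapler from where it was at the start of the episode above 0.02 m).
It fails at once if the magazine is tipped over (angle between magazine's own z axis and vertical above 0.6 rad).
It also fails if it takes over 72 s, if anything falls off the work surface, if the arm or the gripper's body presses on something with over 40 N, if the wrist force passes 120 N, or if a joint passes its speed limit or range.

### The arm

A 6-joint arm with a two-finger parallel gripper is mounted at the origin on a cart in front of the work surface, level with it; the furniture and walls round the work are solid. World frame = base frame: x ahead of the robot, y to its left, z up, the work surface at z = 0. Lengths are in m, angles in degrees, forces in N, time in s.
With the tool pointing down it reaches from about 0.4 to 0.825 m from the base axis. Payload 7 kg.
Tool frame: the origin (TCP) lies at the very end of the fingers, on their centre line; the grasp point (between the pads) lies 19 mm behind it; z points along the fingers, y is the direction in which the jaws open and shut (so a half turn about z gives the same grasp; the last joint's range is limited). The gripper opens to 88 mm and grips with 3 to 60 N. Pads are 19 mm wide; open, the fingers measure 130 mm over their backs; the gripper's body (78 mm by 193 mm) begins 47 mm behind the grasp point.
Start: joints at [82.053, 20.546, 0.682, 0, -70.136, -16.507], TCP at [0.279, 0.614, 0.227] pointing down, gripper open.
Joint ranges: [-176.03, 176.03], [-82.01, 121.73], [-58.28, 71.71], [-173.87, 95.51], [-174.79, -0.11], [-173.66, 173.66]. Speed limits (degrees/s): [136.94, 136.94, 172.46, 180, 180, 180].

### API

Orientations are given as [roll, pitch, yaw] about the fixed x, y, z axes, in that order (R = Rz(yaw) Ry(pitch) Rx(roll)).
In Python, from plant import telemetry, snapshot, calibration, workorder gives the robot as it stands. The module is installed in compiled form; this text tells all that it offers.
- The arm moves only by the tool step_arm, never from a script. Its argument "plan" is text: rows parted by semicolons, each of 7 numbers parted by spaces: the finger opening in cm, from 0 to 8.76, then the shift along the tool's x, y, z in cm, then the turn, a rotation vector about the tool's x, y, z in degrees. A call has 1 to 12 rows; each row shifts and turns the commanded pose from where the row before left it, along the tool's axes as they then stand; what a row does not reach is not made up. A row lasts 1/12 s, in which the tool goes at most 41.7 mm and 7.16 degrees, less where a joint would pass 70% of its speed; a pose out of reach is approached as far as the arm can. A call with a gripper value outside its range is refused whole. The fingers move at their own pace and stop on an object; the grip force is fixed at half the most. Time passes only in rows, so rows that do not move let the fingers close. It gives the time, the measured TCP pose, the force and the opening at its end, in the units of the state.
- telemetry.get_obs(): the state, without advancing time (a new reading comes with each control period).
- snapshot(name): name is "scene" or "top" or "wrist"; returns the picture (480x640x3 uint8, blue, green, red); there is no depth.
- calibration(name): a dict with "K" (3x3 intrinsics, pixels), "k1" (the pictures are not rectified: a ray, as slopes to the right and down, at radius r is drawn at 1 + k1 r^2 times it, then the intrinsics apply), "camera_from_world" (4x4, takes a point from world to camera coordinates). Camera axes: x right, y up, looking along -z (the intrinsics and any distortion apply to the point x, -y, -z); pixel columns grow to the right and rows downward; lengths in m; the calibration is good to about 2 mm. A picture is of the moment at which its call begins: read the wrist's pose just before it. calibration takes no time and is no camera call; for the wrist camera it gives the pose at the moment of the call.
- workorder.close_job(): hands the job in, once; it reports no verdict.
The state is a dict: "clock": time; "joint_pos": joint angles; "qvel": joint speeds; "tau": joint torques, N m; "tool_pos": TCP position; "orientation": TCP orientation; "force": force on the tool from outside, world axes, zero at the start; "moment": the same for the moment, N m; "opening": finger opening in m.
Only numpy, scipy, OpenCV 4.12 (cv2) and the standard library are available. Lean on these libraries where they do the work, as an engineer would, in place of code of your own. Each camera call takes 0.05 s, during which the arm holds its last target.

## Working session

There is one attempt and no reset: what is moved stays moved. The work goes in short steps, Python scripts to look and compute and a tool call to move; the robot and the scene stay as the last step left them, time stands still between calls to the robot, and variables do not carry over. Pictures are saved under pics/ and viewed, and the job is handed in when it is done.

Besides the shell and the picture viewer there is one more tool, called after "Emit:" in YAML: its name, and indented under it one key for each argument. step_arm: Moves the arm, as the interface text tells. Its arguments: {"type":"object","properties":{"plan":{"type":"string"}},"required":["plan"]}

```bash
mkdir -p pics; ls; python3 - <<'E'
from plant import telemetry, snapshot, calibration, workorder
import cv2, json
print(telemetry.get_obs())
for n in ["scene","top","wrist"]:
    c=calibration(n); print(n,c)
    cv2.imwrite(f"pics/{n}0.png",snapshot(n))
E
```

```text
pics
{'clock': 0.0, 'joint_pos': array([ 8.20539573e+01,  2.05921844e+01,  6.31960877e-01, -2.20695292e-02,
       -7.01384883e+01, -1.65056557e+01]), 'qvel': array([ 0.04547941, -0.04991105,  0.00061877, -0.02608278, -0.08867814,
        0.00892099]), 'tau': array([ 9.32959629e-04, -5.82719707e+01,  2.93070710e+01,  6.99750736e+00,
        6.99098004e-03, -1.50454903e-04]), 'tool_pos': array([0.27921824, 0.61396165, 0.22559437]), 'orientation': array([ 1.79899461e+02, -8.15640145e-03, -2.44592072e+01]), 'force': array([-0.10815199, -0.12641138, -0.22196953]), 'moment': array([-0.02923733, -0.01420547,  0.00786922]), 'opening': 0.0875927443890987}
scene {'K': array([[528.58239405,   0.        , 315.20357012],
       [  0.        , 528.58239405, 242.14755091],
       [  0.        ,   0.        ,   1.        ]]), 'k1': -0.01251320496073402, 'camera_from_world': array([[-0.87734469, -0.47985879,  0.00135533,  0.45272951],
       [ 0.37337881, -0.68088358,  0.6300681 , -0.31710283],
       [-0.30142089,  0.55329296,  0.7765387 , -0.77548397],
       [ 0.        ,  0.        ,  0.        
[... 239 characters left out ...]
[ 0.02706665, -0.99960212, -0.00793762, -0.10951339],
       [ 0.99805177,  0.02657643,  0.05644775, -0.58879307],
       [-0.05621434, -0.00945   ,  0.998374  , -1.03299328],
       [ 0.        ,  0.        ,  0.        ,  1.        ]])}
wrist {'K': array([[349.7500635 ,   0.        , 317.10836877],
       [  0.        , 349.7500635 , 240.76430209],
       [  0.        ,   0.        ,   1.        ]]), 'k1': -0.05870806804245948, 'camera_from_world': array([[-0.41240944, -0.9109962 ,  0.00209115,  0.67528562],
       [ 0.87845227, -0.39828273, -0.26399334,  0.0319169 ],
       [ 0.2413298 , -0.10703637,  0.96452224, -0.39001433],
       [ 0.        ,  0.        ,  0.        ,  1.        ]])}
```

View pics/scene0.png

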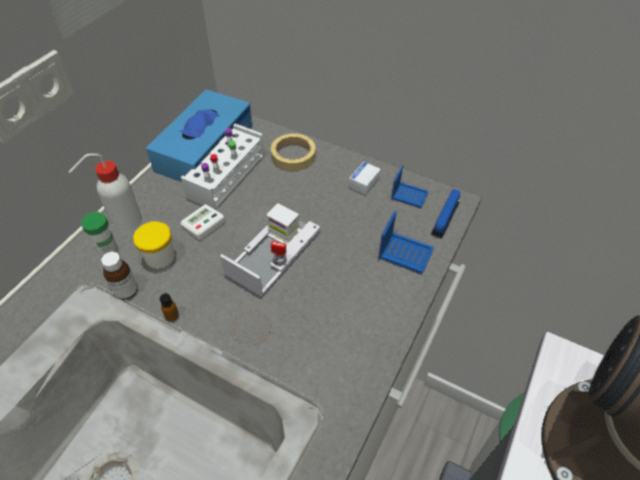

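View pics/top0.png

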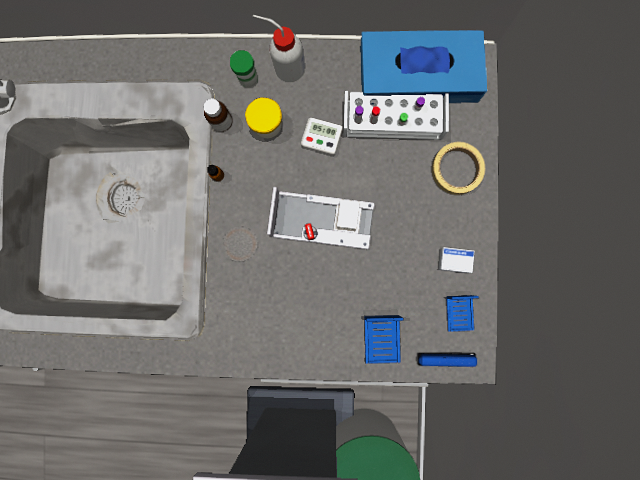

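View pics/wrist0.png

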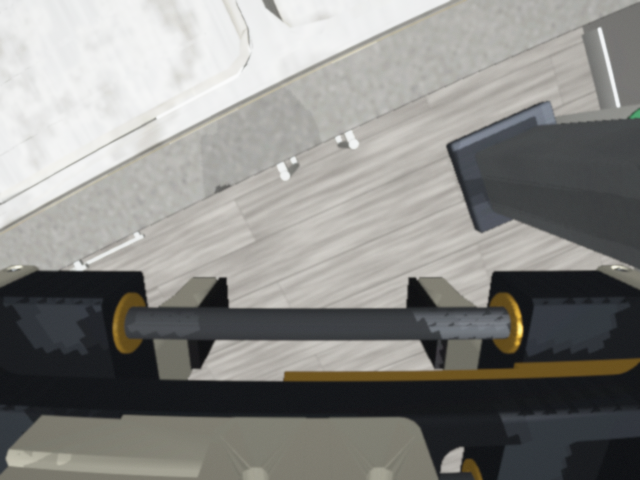

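The scene view shows the track stand around (270,250), the plunger knob at (279,247), the magazine at (283,222), and the larger dock at (405,245). In the top view the stand is around (322,218), the knob at (310,231), the end plate on the left at (273,213), and the larger dock at (382,340) with its wall on the upper edge. The wrist camera is still off the bench.

```bash
cat > h.py <<'E'
import numpy as np, cv2
from plant import telemetry, snapshot, calibration
from scipy.spatial.transform import Rotation as R
def proj(c,P):
    P=np.atleast_2d(P); M=c["camera_from_world"]; q=P@M[:3,:3].T+M[:3,3]
    s=np.c_[q[:,0]/-q[:,2],-q[:,1]/-q[:,2]]
    s=s*(1+c["k1"]*(s**2).sum(1,keepdims=True))
    return s@c["K"][:2,:2].T+c["K"][:2,2]
def ray(c,uv):
    uv=np.atleast_2d(uv).astype(float); d=(uv-c["K"][:2,2])/c["K"][0,0]
    s=d.copy()
    for _ in range(20): s=d/(1+c["k1"]*(s**2).sum(1,keepdims=True))
    M=c["camera_from_world"]; Rw=M[:3,:3].T
    o=-Rw@M[:3,3]; v=np.c_[s[:,0],-s[:,1],-np.ones(len(s))]@Rw.T
    return o,v/np.linalg.norm(v,axis=1,keepdims=True)
def onz(c,uv,z):
    o,v=ray(c,uv); return o+v*((z-o[2])/v[:,2])[:,None]
def tri(cs,uvs):
    A=np.zeros((3,3));b=np.zeros(3);L=[]
    for c,uv in zip(cs,uvs):
        o,v=ray(c,uv);v=v[0];Q=np.eye(3)-np.outer(v,v);A+=Q;b+=Q@o;L.append((o,Q))
    p=np.linalg.solve(A,b); return p,[1e3*np.linalg.norm(Q@(p-o)) for o,Q in L]
def tool():
    o=telemetry.get_obs(); return np.array(o["tool_pos"]),R.from_euler("xyz",o["orientation"],degrees=True).as_matrix(),o
def crop(im,x0,y0,x1,y1,name,k):
    cv2.imwrite("pics/"+name+".png",cv2.resize(im[y0:y1,x0:x1],None,fx=k,fy=k,interpolation=cv2.INTER_CUBIC))
E
python3 - <<'E'
from h import *
c=calibration("wrist");p,Rt,o=tool()
M=c["camera_from_world"];cp=-M[:3,:3].T@M[:3,3]
print("cam in tool",Rt.T@(cp-p),"cam axes in tool\n",(Rt.T@M[:3,:3].T).round(3)); print(Rt.round(3))
t=cv2.imread("pics/top0.png");s=cv2.imread("pics/scene0.png")
crop(t,255,175,395,265,"t1",5);crop(s,210,195,330,300,"s1",5);crop(t,350,290,490,380,"t2",5)
ct=calibration("top")
for n,uv,z in [("knob",(311,231),.06),("mag",(348,215),.062),("dock",(382,340),.006),("corner",(270,240),.0),("corner2",(372,248),0),("oil",(216,173),.05)]: print(n,onz(ct,uv,z).round(3))
E
```

```text
cam in tool [ 0.07100777 -0.00141096 -0.15750458] cam axes in tool
 [[ 0.002  0.964  0.264]
 [ 1.    -0.002 -0.001]
 [-0.001  0.264 -0.964]]
[[ 0.91  -0.414 -0.   ]
 [-0.414 -0.91  -0.001]
 [ 0.     0.001 -1.   ]]
knob [[ 0.622 -0.059  0.06 ]]
mag [[ 0.653 -0.125  0.062]]
dock [[ 0.424 -0.197  0.006]]
corner [[0.608 0.021 0.   ]]
corner2 [[ 0.598 -0.174  0.   ]]
oil [[0.726 0.12  0.05 ]]
```

View pics/t1.png

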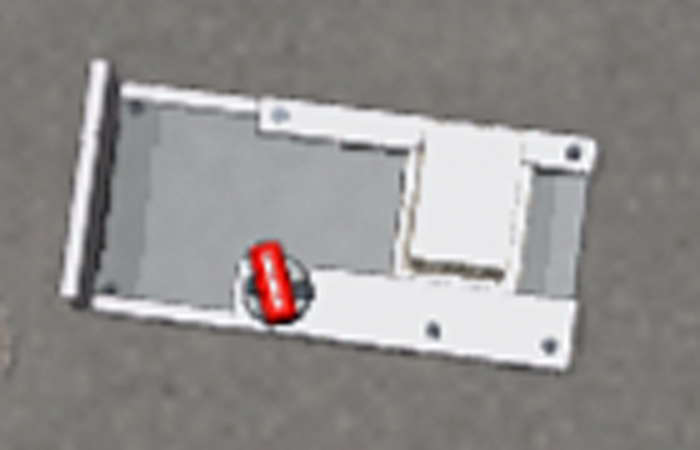

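View pics/s1.png

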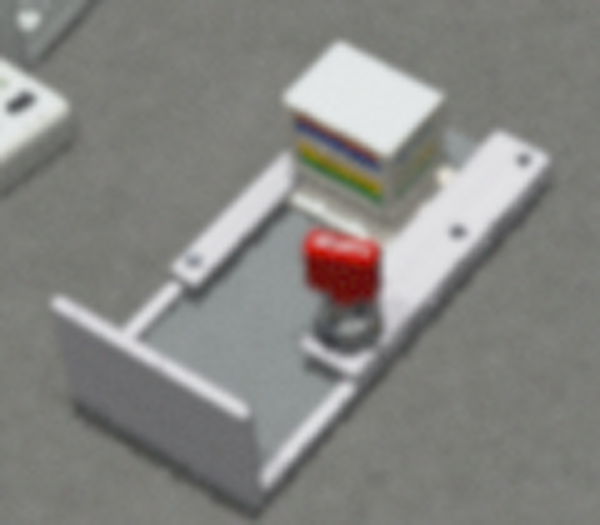

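View pics/t2.png

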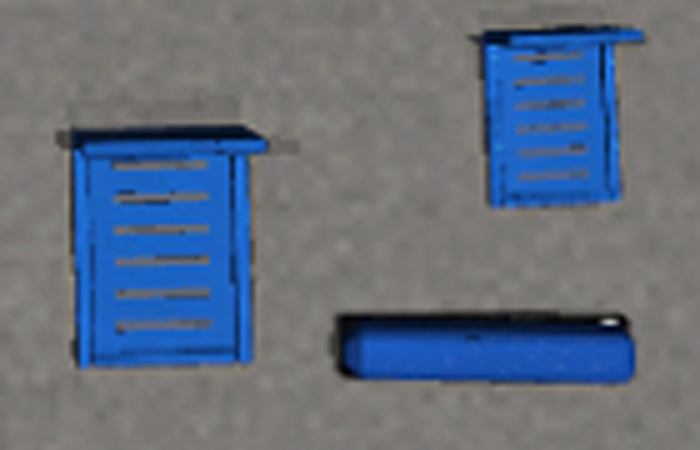

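Emit:
step_arm:
  plan: "8.76 2.76 2.45 0 0 0 0;8.76 2.76 2.45 0 0 0 0;8.76 2.76 2.45 0 0 0 0;8.76 2.76 2.45 0 0 0 0;8.76 2.76 2.45 0 0 0 0;8.76 2.76 2.45 0 0 0 0;8.76 2.76 2.45 0 0 0 0;8.76 2.76 2.45 0 0 0 0;8.76 2.76 2.45 0 0 0 0;8.76 2.76 2.45 0 0 0 0"

```text
clock: 0.98
tool_pos: [0.4294, 0.2753, 0.2266]
orientation: [-180.0, 0.0, -24.4]
force: [1.3, 1.3, 0.0]
opening: 0.0876
```

Emit:
step_arm:
  plan: "8.76 2.76 2.45 0 0 0 0;8.76 2.76 2.45 0 0 0 0;8.76 2.76 2.45 0 0 0 0;8.76 2.76 2.45 0 0 0 0;8.76 2.76 2.45 0 0 0 0;8.76 2.76 2.45 0 0 0 0;8.76 2.76 2.45 0 0 0 0;8.76 2.76 2.45 0 0 0 0;8.76 2.76 2.45 0 0 0 0;8.76 2.76 2.45 0 0 0 0"

```text
clock: 1.82
tool_pos: [0.5794, -0.062, 0.2264]
orientation: [-180.0, 0.0, -24.5]
force: [0.7, 0.6, 1.3]
opening: 0.0878
```

Emit:
step_arm:
  plan: "5 0 0 0 0 0 -6;5 0 0 0 0 0 -6;5 0 0 0 0 0 -5;5 0 0 0 0 0 0"

```text
clock: 2.15
tool_pos: [0.5789, -0.0606, 0.2261]
orientation: [180.0, 0.0, -7.3]
force: [0.0, 0.5, -0.7]
opening: 0.0665
```

```bash
python3 - <<'E'
from h import *
import pickle
c=calibration("wrist");p,Rt,o=tool(); im=snapshot("wrist"); cv2.imwrite("pics/w1.png",im); pickle.dump(c,open("w1.pkl","wb"))
print(o["tool_pos"],o["orientation"],o["joint_pos"],o["clock"])
E
```

```text
[ 0.57888822 -0.06059482  0.2261101 ] [ 1.79989087e+02  4.83204164e-02 -7.28259320e+00] [ 1.32596339e+01  1.19011787e+01 -1.13880648e+01 -7.33175525e-03
 -6.67598338e+01  6.94606734e+01] 2.15
```

View pics/w1.png

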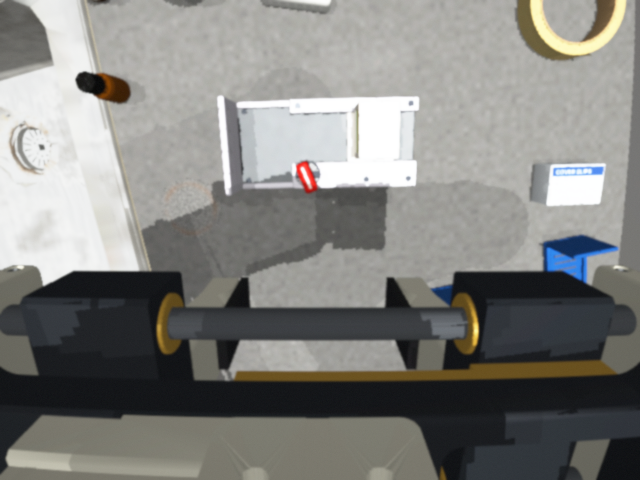

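The wrist view shows the stand nearly square to the image at (318,145), the knob at (307,177), the magazine at (378,135) and the carton at (568,185). The oil bottle is at (103,87).

```bash
python3 - <<'E'
from h import *
import pickle
w=cv2.imread("pics/w1.png");t=cv2.imread("pics/top0.png");s=cv2.imread("pics/scene0.png")
cw=pickle.load(open("w1.pkl","rb"));ct=calibration("top");cs=calibration("scene")
crop(w,210,85,430,205,"w1c",3.6 and 3)
def red(im,box):
    x0,y0,x1,y1=box;h=cv2.cvtColor(im,cv2.COLOR_BGR2HSV)
    m=(((h[...,0]<8)|(h[...,0]>172))&(h[...,1]>120)&(h[...,2]>90)).astype(np.uint8)
    z=np.zeros_like(m);z[y0:y1,x0:x1]=m[y0:y1,x0:x1]
    ys,xs=np.nonzero(z);return np.array([xs.mean(),ys.mean()]),cv2.minAreaRect(np.c_[xs,ys].astype(np.int32)),len(xs)
r=[red(w,(280,150,340,210)),red(t,(295,215,325,250)),red(s,(260,225,300,270))]
for q in r:print(q)
print("wt",tri([cw,ct],[r[0][0],r[1][0]])); print("all",tri([cw,ct,cs],[q[0] for q in r]))
E
```

```text
(array([306.42763158, 177.09539474]), ((306.2317199707031, 177.08535766601562), (31.638893127441406, 14.03844928741455), 65.224853515625), 304)
(array([309.10465116, 230.76744186]), ((309.2059326171875, 230.82354736328125), (15.279744148254395, 6.790997505187988), 75.96376037597656), 86)
(array([277.93006993, 248.63636364]), ((277.4499816894531, 248.3499755859375), (14.283557891845703, 13.293608665466309), 8.130102157592773), 143)
wt (array([ 0.62273446, -0.05543635,  0.05708388]), [np.float64(0.27315805105387114), np.float64(0.2731580510538683)])
all (array([ 0.62274661, -0.05536813,  0.05593584]), [np.float64(0.2779930394044751), np.float64(0.3040194089594705), np.float64(0.042958709839537305)])
```

View pics/w1c.png

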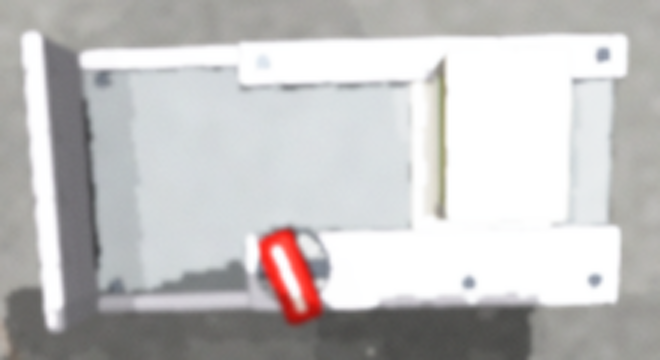

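```bash
python3 - <<'E'
from h import *
import pickle
cw=pickle.load(open("w1.pkl","rb"));ct=calibration("top")
W=lambda a:np.array(a)/3+[210,85]
T=lambda a:np.array(a)/5+[255,175]
w=[(263,63),(603,55),(595,280),(469,282)];t=[(279,115),(572,152),(549,345),(433,330)]
P=[]
for a,b in zip(w,t):
    p,e=tri([cw,ct],[W(a),T(b)]);print(p.round(4),np.round(e,1), onz(cw,W(a),.019).round(4),onz(ct,T(b),.019).round(4));P.append(p)
def yaw(a,b): d=np.array(b)-a;return np.degrees(np.arctan2(-d[0],d[1]))
for c,L,F in((cw,w,W),(ct,t,T)):
    q=[onz(c,F(a),.019)[0] for a in L];print(yaw(q[1],q[0]),yaw(q[2],q[3]))
    # end plate top z=.062, base
e=[onz(cw,W(a),.062)[0] for a in((32,36),(56,326))];print("plate",e,)
e=[onz(ct,T(a),.062)[0] for a in((100,63),(70,298))];print("plate",e)
# lip edges: far lip end corner & near lip end edge
for n,a,b in [("farlipend in",(240,82),(259,131)),("farlip rear outer",(626,36),(596,141)),("nearlip rear outer",(618,302),(572,369)),("nearlip rear inner",(618,228),(577,300))]:
    print(n,onz(cw,W(a),.019).round(4),onz(ct,T(b),.019).round(4))
for n,a,b in [("bartop ends far",(285,255),(262,255)),("near",(305,305),(280,315))]:
    print(n,onz(cw,W(a),.068).round(4),onz(ct,T(b),.068).round(4))
# mag top corners z=.062
for a,b in [((447,50),(425,133)),((571,50),(522,147)),((447,225),(412,262)),((568,225),(506,272))]:
    print("mag",onz(cw,W(a),.062).round(4),onz(ct,T(b),.062).round(4))
E
```

```text
[ 0.6935 -0.0533 -0.0156] [0.4 0.4] [[ 0.6896 -0.0542  0.019 ]] [[ 0.6884 -0.0553  0.019 ]]
[ 0.6784 -0.1667  0.0145] [0.6 0.6] [[ 0.6787 -0.1657  0.019 ]] [[ 0.6772 -0.1662  0.019 ]]
[ 0.6045 -0.1596  0.013 ] [0.1 0.1] [[ 0.6053 -0.1582  0.019 ]] [[ 0.604  -0.1592  0.019 ]]
[ 0.6091 -0.1157  0.0116] [0.1 0.1] [[ 0.6099 -0.1148  0.019 ]] [[ 0.6085 -0.1155  0.019 ]]
-5.615603112549167 -6.041264519726988
-5.749367509539012 -5.859632409113823
plate [array([0.70120376, 0.00938873, 0.062     ]), array([0.61729916, 0.01790755, 0.062     ])]
plate [array([0.69943043, 0.00841001, 0.062     ]), array([0.61349005, 0.01634512, 0.062     ])]
farlipend in [[ 0.6847 -0.0459  0.019 ]] [[ 0.6821 -0.0479  0.019 ]]
farlip rear outer [[ 0.6838 -0.1736  0.019 ]] [[ 0.6816 -0.1752  0.019 ]]
nearlip rear outer [[ 0.5968 -0.1658  0.019 ]] [[ 0.5952 -0.168   0.019 ]]
nearlip rear inner [[ 0.622  -0.1672  0.019 ]] [[ 0.6212 -0.1693  0.019 ]]
bartop ends far [[ 0.63   -0.0552  0.068 ]] [[ 0.6303 -0.0529  0.068 ]]
near [[ 0.6146 -0.0591  0.068 ]] [[ 0.6089 -0.06    0.068 ]]
mag [[ 0.6819 -0.1092  0.062 ]] [[ 0.6767 -0.1103  0.062 ]]
mag [[ 0.6777 -0.145   0.062 ]] [[ 0.6726 -0.1455  0.062 ]]
mag [[ 0.6324 -0.1043  0.062 ]] [[ 0.6297 -0.1068  0.062 ]]
mag [[ 0.628  -0.1405  0.062 ]] [[ 0.627  -0.1408  0.062 ]]
```

Emit:
step_arm:
  plan: "4 0 0 0 0 0 7.15;4 0 0 0 0 0 7.15;4 0 0 0 0 0 7.15;4 0 0 0 0 0 7.15;4 0 0 0 0 0 7.15;4 0 0 0 0 0 7.15;4 0 0 0 0 0 7.15;4 0 0 0 0 0 7.15;4 0 0 0 0 0 7.15;4 0 0 0 0 0 7.15;4 0 0 0 0 0 7.15"

```text
clock: 3.12
tool_pos: [0.5789, -0.0598, 0.2266]
orientation: [180.0, 0.0, -86.6]
force: [-0.0, 0.1, 0.1]
opening: 0.0397
```

Emit:
step_arm:
  plan: "4 0 0 0 0 0 7.15;4 0 0 0 0 0 7.15;4 0 0 0 0 0 7.15;4 0 0 0 0 0 7.15;4 0 0 0 0 0 7.15;4 0 0 0 0 0 7.15;4 0 0 0 0 0 7.15;4 0 0 0 0 0 7.15;4 0 0 0 0 0 7.15;4 0 0 0 0 0 7.15;4 0 0 0 0 0 7.15;4 0 0 0 0 0 0"

```text
clock: 4.12
tool_pos: [0.579, -0.0598, 0.2265]
orientation: [180.0, -0.0, -165.2]
force: [-0.4, -1.0, -0.3]
opening: 0.0404
```

```bash
cat >> h.py <<'E'
def goto(x,y,z):
    p,Rt,o=tool(); print("pose",p.round(4),np.round(o["orientation"],2),"t",round(o["clock"],2),"j",np.round(o["joint_pos"],0)); print("shift cm",(100*Rt.T@(np.array([x,y,z])-p)).round(2))
E
python3 - <<'E'
from h import *
goto(.6227,-.0554,.12)
E
```

```text
pose [ 0.579  -0.0598  0.2265] [ 179.99   -0.   -165.24] t 4.12 j [ 13.  12. -11.  -0. -67. -89.]
shift cm [-4.34 -0.69 10.65]
```

Emit:
step_arm:
  plan: "4 -0.87 -0.14 2.13 0 0 0;4 -0.87 -0.14 2.13 0 0 0;4 -0.87 -0.14 2.13 0 0 0;4 -0.87 -0.14 2.13 0 0 0;4 -0.86 -0.13 2.13 0 0 0;4 0 0 0 0 0 0"

```text
clock: 4.62
tool_pos: [0.6213, -0.0551, 0.1153]
orientation: [179.9, -0.4, -164.6]
force: [-1.0, -0.1, -0.4]
opening: 0.0402
```

```bash
python3 - <<'E'
from h import *
import pickle
goto(.6227,-.0554,.041)
c=calibration("wrist"); im=snapshot("wrist"); cv2.imwrite("pics/w2.png",im); pickle.dump(c,open("w2.pkl","wb"))
o=np.array([.6227,-.0554]); print(proj(c,[[.6227,-.0554,.068],[.6227,-.0554,.056]]))
p,Rt,_=tool(); print("tcp",proj(c,p))
E
```

```text
pose [ 0.6213 -0.0551  0.1153] [ 179.93   -0.36 -164.64] t 4.62 j [ 13.  21. -14.  -0. -55. -87.]
shift cm [-0.18 -0.07  7.43]
[[314.2527361  265.1390786 ]
 [314.37588957 259.17971833]]
tcp [[314.33621895 296.34096607]]
```

View pics/w2.png

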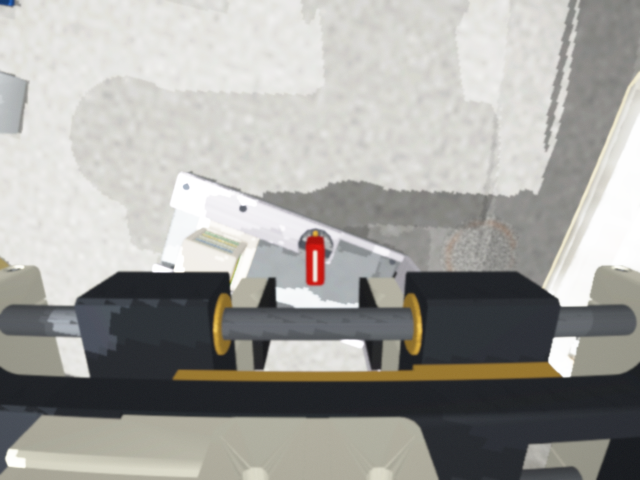

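Bar is centred at (315,260), upright in the picture, as predicted. Next I descend.

Emit:
step_arm:
  plan: "4 -0.1 0 1.8 0 0 0;4 -0.05 0 1.8 0 0 0;4 0 0 1.8 0 0 0;4 0 0 1.6 0 0 0;4 0 0 0 0 0 0;4 0 0 0 0 0 0"

```text
clock: 5.17
tool_pos: [0.6242, -0.055, 0.0509]
orientation: [-180.0, -0.0, -164.7]
force: [-0.5, 0.2, 0.9]
opening: 0.0404
```

```bash
python3 - <<'E'
from h import *
goto(.6227,-.0554,.041)
im=snapshot("wrist"); cv2.imwrite("pics/w3.png",im[150:360,150:490])
E
```

```text
pose [ 0.6242 -0.055   0.0509] [-1.7998e+02 -1.0000e-02 -1.6468e+02] t 5.17 j [ 13.  25. -18.   0. -47. -87.]
shift cm [ 0.16 -0.    0.99]
```

View pics/w3.png

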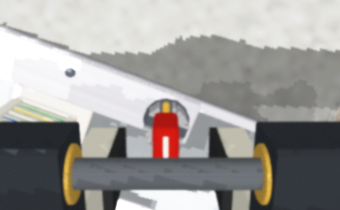

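Emit:
step_arm:
  plan: "4 0.15 0 0.9 0 0 0;4 0 0 0 0 0 0;0 0 0 0 0 0 0;0 0 0 0 0 0 0;0 0 0 0 0 0 0;0 0 0 0 0 0 0;0 0 0 0 0 0 0"

```text
clock: 5.8
tool_pos: [0.6229, -0.0554, 0.0413]
orientation: [-180.0, 0.0, -164.7]
force: [1.5, -5.5, 1.9]
opening: 0.0122
```

Emit:
step_arm:
  plan: "0 0 0 -0.4 0 0 0;0 0 0 -0.4 0 0 0;0 0 0 -0.4 0 0 0;0 0 0 -0.35 0 0 0;0 0 0 0 0 0 0;0 0 0 0 0 0 0"

```text
clock: 6.3
tool_pos: [0.6229, -0.0559, 0.0557]
orientation: [-180.0, -0.0, -164.8]
force: [5.4, -3.7, -9.3]
opening: 0.012
```

Emit:
step_arm:
  plan: "0 0 0 -0.1 0 0 0;0 0 0 0 0 0 -4;0 0 0 0 0 0 -6;0 0 0 0 0 0 -6;0 0 0 0 0 0 -6"

```text
clock: 6.72
tool_pos: [0.6228, -0.0558, 0.0564]
orientation: [180.0, -0.0, -142.5]
force: [5.1, -3.4, -10.8]
opening: 0.0117
```

```bash
python3 - <<'E'
from h import *
goto(.6227,-.0554,.057);o=tool()[2];print(o["force"],o["moment"])
E
```

```text
pose [ 0.6228 -0.0558  0.0564] [ 1.8000e+02 -3.0000e-02 -1.4249e+02] t 6.72 j [ 13.  25. -17.   0. -48. -65.]
shift cm [-0.02  0.04 -0.06]
[  5.07091991  -3.35320823 -10.76696473] [-1.28476152 -1.93680584 -0.04508938]
```

Turning freely (z-moment ≈ 0). Continue to 69° in total.

Emit:
step_arm:
  plan: "0 0 0 0 0 0 -7;0 0 0 0 0 0 -7;0 0 0 0 0 0 -7;0 0 0 0 0 0 -7;0 0 0 0 0 0 -7;0 0 0 0 0 0 -7;0 0 0 0 0 0 -5;0 0 0 0 0 0 0;0 0 0 0 0 0 0"

```text
clock: 7.47
tool_pos: [0.6226, -0.0557, 0.0563]
orientation: [179.9, -0.0, -95.7]
force: [4.0, -3.2, -10.4]
opening: 0.0117
```

```bash
python3 - <<'E'
from h import *
goto(.6227,-.0554,.057);o=tool()[2];print(o["force"],o["moment"])
E
```

```text
pose [ 0.6226 -0.0557  0.0563] [ 1.7995e+02 -2.0000e-02 -9.5740e+01] t 7.47 j [ 13.  25. -17.   0. -48. -19.]
shift cm [-0.04 -0.01 -0.07]
[  4.03535185  -3.18680358 -10.37444433] [-1.21157991 -1.6542071   0.02736692]
```

Emit:
step_arm:
  plan: "0 0 0 0.2 0 0 0;0 0 0 0.2 0 0 0;0 0 0 0.2 0 0 0;0 0 0 0.1 0 0 0;0 0 0 0 0 0 0;0 0 0 0 0 0 0"

```text
clock: 7.97
tool_pos: [0.6226, -0.0557, 0.0503]
orientation: [180.0, -0.0, -95.8]
force: [2.6, -4.6, -6.9]
opening: 0.012
```

```bash
python3 - <<'E'
from h import *
goto(.6227,-.0554,.057);o=tool()[2];print(o["force"],o["moment"])
E
```

```text
pose [ 0.6226 -0.0557  0.0503] [ 1.7998e+02 -2.0000e-02 -9.5760e+01] t 7.97 j [ 13.  25. -18.   0. -47. -19.]
shift cm [-0.03 -0.01 -0.67]
[ 2.59447217 -4.62196846 -6.94556529] [-1.73078922 -1.18580447 -0.00269788]
```

Emit:
step_arm:
  plan: "1.6 0 0 0 0 0 0;2.4 0 0 0 0 0 0;3 0 0 0 0 0 0;3 0 0 0 0 0 0;3 0 0 0 0 0 0"

```text
clock: 8.38
tool_pos: [0.6229, -0.0551, 0.051]
orientation: [-180.0, 0.0, -95.7]
force: [0.1, 1.1, 0.8]
opening: 0.0293
```

Emit:
step_arm:
  plan: "3 0 0 -1 0 0 0;3 0 0 -2 0 0 0;3 0 0 -3 0 0 0;3 0 0 -3 0 0 0;3 0 0 0 0 0 0"

```text
clock: 8.8
tool_pos: [0.6264, -0.0553, 0.1481]
orientation: [-179.4, 0.1, -95.7]
force: [1.4, -0.2, 1.0]
opening: 0.0298
```

```bash
python3 - <<'E'
from h import *
import pickle
c=calibration("wrist"); im=snapshot("wrist"); cv2.imwrite("pics/w4.png",im); pickle.dump(c,open("w4.pkl","wb"))
s=snapshot("scene"); crop(s,210,195,330,300,"s4",5)
goto(.6227,-.0554,.057)
E
```

```text
pose [ 0.6237 -0.0551  0.1431] [-1.7978e+02  7.0000e-02 -9.5750e+01] t 8.9 j [ 13.  19. -12.   0. -58. -19.]
shift cm [0.05 0.13 8.61]
```

View pics/w4.png

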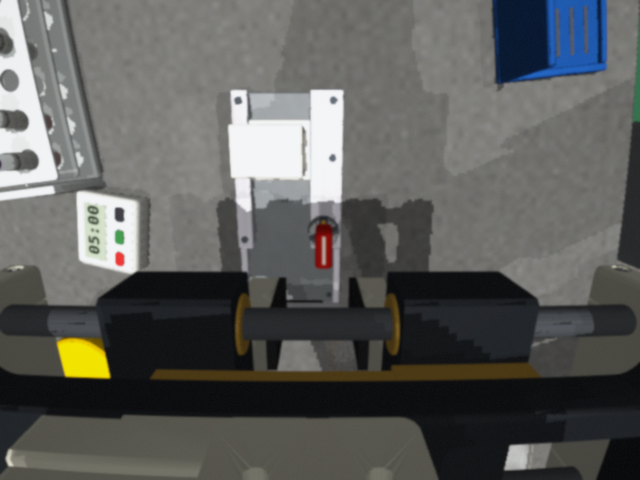

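View pics/s4.png

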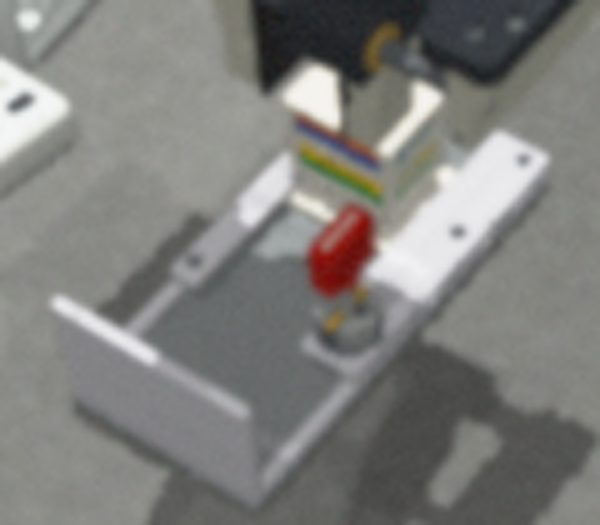

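Parked bar at (323,245) lies along the track. In the scene crop it sits raised with the brass pin showing. The magazine top is centred near (267,150).

Emit:
step_arm:
  plan: "0 3.5 -1.3 0 0 0 0;0 3.5 -1.3 0 0 0 0;0 3.5 -1.3 0 0 0 0;0 0 0 0 0 0 0;0 0 0 0 0 0 0"

```text
clock: 9.32
tool_pos: [0.6502, -0.1657, 0.139]
orientation: [179.9, -0.0, -95.9]
force: [-0.2, 0.0, 0.6]
opening: 0.0028
```

```bash
cat >> h.py <<'E'
O=np.array([.6625,-.0594]);SY=np.radians(-5.8)
def st(x,y): return O+x*np.array([np.cos(SY),np.sin(SY)])+y*np.array([-np.sin(SY),np.cos(SY)])
def ist(p): d=np.array(p)[:2]-O; return np.array([d[0]*np.cos(SY)+d[1]*np.sin(SY),-d[0]*np.sin(SY)+d[1]*np.cos(SY)])
E
python3 - <<'E'
from h import *
import pickle
c=calibration("wrist");im=snapshot("wrist"); cv2.imwrite("pics/w5.png",im); pickle.dump(c,open("w5.pkl","wb"))
goto(*st(0,-.105),.028)
# parked knob height from w4 + scene
w=cv2.imread("pics/w4.png");s=snapshot("scene");c4=pickle.load(open("w4.pkl","rb"))
def red(im,box):
    x0,y0,x1,y1=box;h=cv2.cvtColor(im,cv2.COLOR_BGR2HSV)
    m=(((h[...,0]<8)|(h[...,0]>172))&(h[...,1]>120)&(h[...,2]>60)).astype(np.uint8)
    ys,xs=np.nonzero(m[y0:y1,x0:x1]);return np.array([xs.mean()+x0,ys.mean()+y0])
a=red(w,(300,215,345,275));b=red(s,(260,225,300,270));print(a,b,tri([c4,calibration("scene")],[a,b]))
for uv in [(229,124),(303,121),(309,178),(231,179)]: q=onz(c4,uv,.062)[0];print("mag",q.round(4),ist(q).round(4))
E
```

```text
pose [ 0.6502 -0.1645  0.1393] [179.87   0.   -95.87] t 9.37 j [  2.  24.  -6.  -0. -60.  -8.]
shift cm [-0.08 -0.19 11.12]
[323.15772358 245.81300813] [277.82978723 245.4893617 ] (array([ 0.6228565 , -0.05529957,  0.06504081]), [np.float64(0.407006594100174), np.float64(0.4070065941003452)])
mag [ 0.6781 -0.1446  0.062 ] [ 0.0241 -0.0832]
mag [ 0.6286 -0.1414  0.062 ] [-0.0254 -0.085 ]
mag [ 0.6285 -0.1036  0.062 ] [-0.0294 -0.0474]
mag [ 0.6824 -0.1083  0.062 ] [ 0.0248 -0.0466]
```

View pics/w5.png

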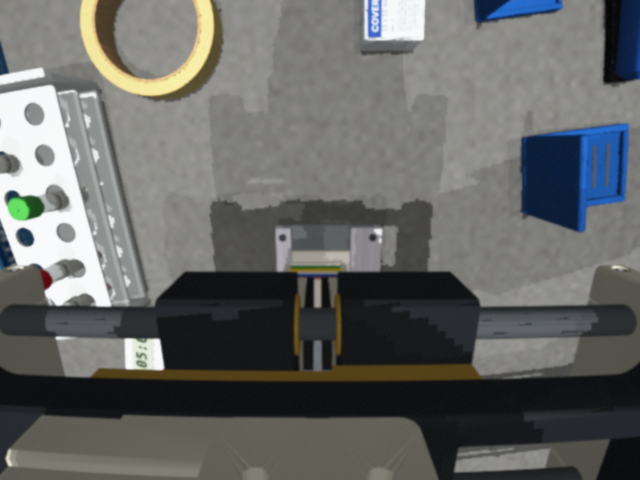

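Emit:
step_arm:
  plan: "0 -0.1 -0.2 2.5 0 0 0;0 0 0 2.5 0 0 0;0 0 0 2.5 0 0 0;0 0 0 2.2 0 0 0;0 0 0 1.4 0 0 0;0 0 0 0 0 0 0;0 0 0 0 0 0 0"

```text
clock: 10.0
tool_pos: [0.6526, -0.1619, 0.0291]
orientation: [179.9, -0.0, -95.7]
force: [0.1, 0.7, 1.4]
opening: 0.0007
```

```bash
python3 - <<'E'
from h import *
goto(*st(0,-.105),.028);print(ist(tool()[0]))
E
```

```text
pose [ 0.6526 -0.1619  0.0291] [ 1.7989e+02 -2.0000e-02 -9.5660e+01] t 10.0 j [  3.  30. -12.   0. -48.  -8.]
shift cm [0.2  0.05 0.11]
[ 0.00048967 -0.10294939]
```

Emit:
step_arm:
  plan: "0 -0.7 0 0 0 0 0;0 -0.7 0 0 0 0 0;0 -0.8 0 0 0 0 0;0 -0.9 0 0 0 0 0;0 -1 0 0 0 0 0;0 -1 0 0 0 0 0"

```text
clock: 10.5
tool_pos: [0.6586, -0.1112, 0.0303]
orientation: [-179.9, -0.0, -95.7]
force: [-0.0, -1.5, 2.0]
opening: 0.0003
```

Emit:
step_arm:
  plan: "0 -1 0 0 0 0 0;0 -1 0 0 0 0 0;0 -1 0 0 0 0 0;0 -1 0 0 0 0 0;0 -0.9 0 0 0 0 0;0 -0.6 0 0 0 0 0;0 0 0 0 0 0 0"

```text
clock: 11.08
tool_pos: [0.6639, -0.0559, 0.0294]
orientation: [-180.0, 0.0, -95.7]
force: [0.1, -0.0, -0.8]
opening: 0.0006
```

```bash
python3 - <<'E'
from h import *
p,Rt,o=tool();print(ist(p),o["force"],o["clock"])
s=snapshot("scene"); crop(s,210,195,330,300,"s6",5)
E
```

```text
[0.0010877  0.00361855] [ 0.10138616 -0.04725081 -0.78560851] 11.0833
```

View pics/s6.png

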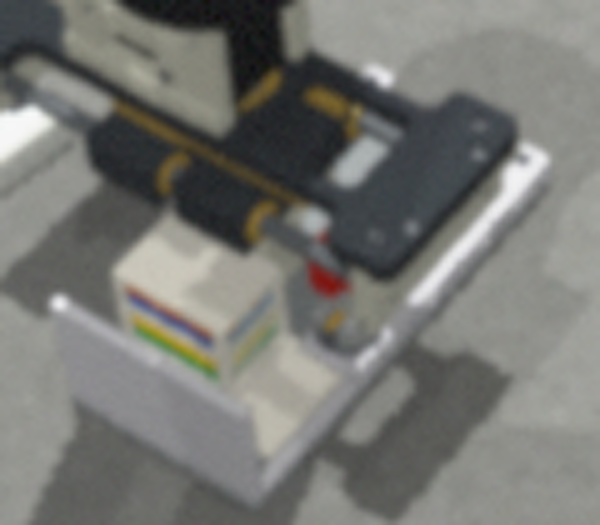

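Emit:
step_arm:
  plan: "0 -0.3 0 0 0 0 0;0 -0.3 0 0 0 0 0;0 -0.3 0 0 0 0 0;0 0 0 0 0 0 0"

```text
clock: 11.47
tool_pos: [0.6646, -0.0483, 0.0294]
orientation: [180.0, 0.0, -95.8]
force: [-0.5, -0.7, 0.3]
opening: 0.0005
```

Emit:
step_arm:
  plan: "0 -0.2 0 0 0 0 0;0 -0.2 0 0 0 0 0;0 -0.2 0 0 0 0 0;0 0 0 0 0 0 0"

```text
clock: 11.8
tool_pos: [0.6651, -0.0432, 0.0299]
orientation: [180.0, -0.1, -95.7]
force: [-1.0, -4.3, 2.4]
opening: 0.0002
```

```bash
python3 - <<'E'
from h import *
p,Rt,o=tool();print(ist(p),o["force"],o["clock"])
s=snapshot("scene"); crop(s,210,195,330,300,"s7",5)
t=snapshot("top"); crop(t,245,165,385,255,"t7",5)
E
```

```text
[0.00092579 0.01635358] [-0.96028516 -4.29348962  2.41959561] 11.8
```

View pics/s7.png

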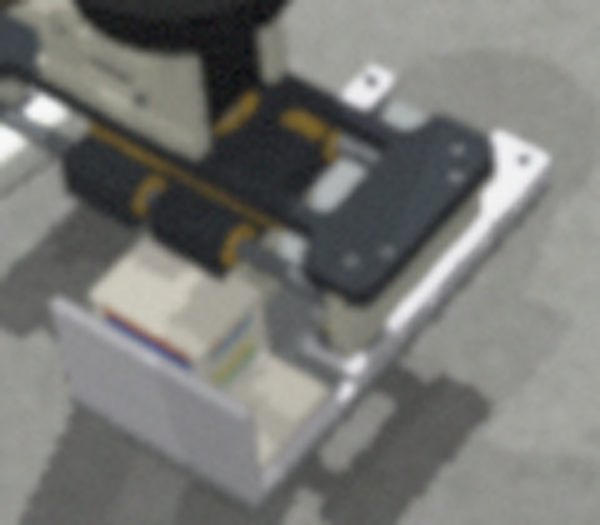

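View pics/t7.png

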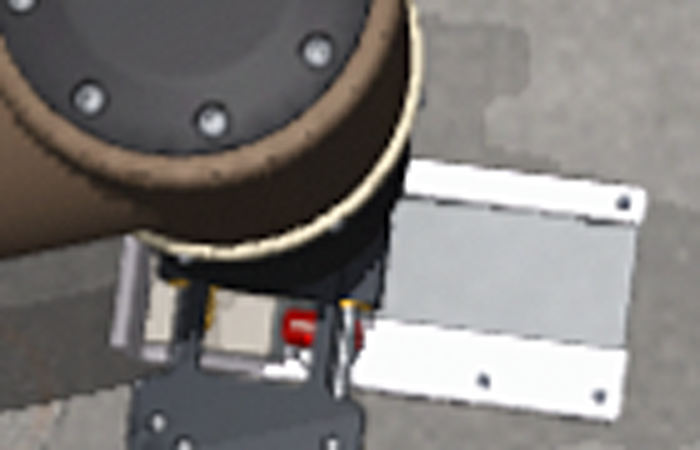

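Emit:
step_arm:
  plan: "0 -0.2 0 0 0 0 0;0 -0.2 0 0 0 0 0;0 0 0 0 0 0 0"

```text
clock: 12.15
tool_pos: [0.6653, -0.042, 0.0312]
orientation: [180.0, -0.2, -95.7]
force: [-3.2, -17.9, 10.5]
opening: 0.0001
```

```bash
python3 - <<'E'
from h import *
p,Rt,o=tool();print(ist(p),o["force"],o["clock"])
E
```

```text
[0.00100569 0.01755382] [ -3.15509913 -17.87001288  10.54014383] 12.15
```

End plate reached (18 N). Backing off and rising.

Emit:
step_arm:
  plan: "0 0.4 0 0 0 0 0;0 0.3 0 -1 0 0 0;0 0.7 0 -3 0 0 0;2 1 0 -3 0 0 0;4 1 0 -3 0 0 0;6.5 0 0 0 0 0 0;6.5 0 0 0 0 0 0"

```text
clock: 12.73
tool_pos: [0.6639, -0.0722, 0.1327]
orientation: [-179.7, 0.1, -95.8]
force: [-0.5, 0.9, -0.8]
opening: 0.0216
```

```bash
python3 - <<'E'
from h import *
import pickle
goto(*st(0,.046),.09)
c=calibration("wrist");im=snapshot("wrist"); cv2.imwrite("pics/w8.png",im); pickle.dump(c,open("w8.pkl","wb"))
print(proj(c,[[*st(x,y),.062] for x,y in[(-.025,.028),(.025,.028),(.025,.064),(-.025,.064)]]).round(0))
s=snapshot("scene"); crop(s,210,195,330,300,"s8",5)
E
```

```text
pose [ 0.6639 -0.0722  0.1327] [-1.7969e+02  1.0000e-01 -9.5770e+01] t 12.73 j [ 10.  24.  -8.  -0. -59. -16.]
shift cm [-5.85  0.28  4.28]
[[357. 305.]
 [287. 305.]
 [288. 349.]
 [355. 349.]]
```

View pics/w8.png

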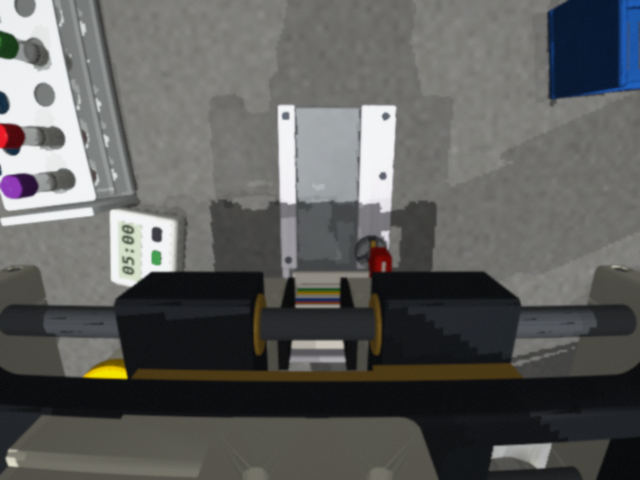

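View pics/s8.png

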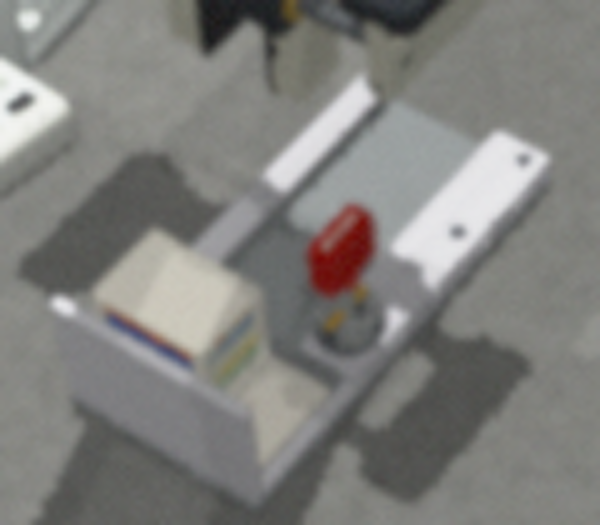

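Emit:
step_arm:
  plan: "6.5 -2 0.1 0 0 0 0;6.5 -2 0.1 0 0 0 0;6.5 -1.8 0.1 0 0 0 0;6.5 0 0 2.4 0 0 0;6.5 0 0 2.4 0 0 0;6.5 0 0 0 0 0 0;6.5 0 0 0 0 0 0"

```text
clock: 13.42
tool_pos: [0.6635, -0.0143, 0.0794]
orientation: [179.7, -0.1, -95.7]
force: [0.2, -0.1, 0.7]
opening: 0.065
```

```bash
python3 - <<'E'
from h import *
goto(*st(0,.046),.024)
im=snapshot("wrist"); cv2.imwrite("pics/w9.png",im[200:400,200:440])
E
```

```text
pose [ 0.6635 -0.0143  0.0794] [ 1.7973e+02 -1.0000e-01 -9.5720e+01] t 13.42 j [ 16.  26. -11.  -0. -53. -21.]
shift cm [-0.11 -0.38  5.54]
```

View pics/w9.png

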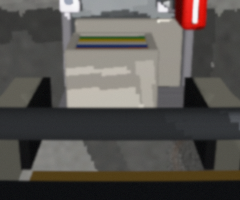

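Emit:
step_arm:
  plan: "6.5 0 0 0 0 0 0;6.5 0 0 0 0 0 0"

```text
clock: 13.63
tool_pos: [0.6659, -0.0144, 0.0829]
orientation: [-179.9, 0.0, -95.8]
force: [-0.2, 0.6, -0.8]
opening: 0.0647
```

```bash
python3 - <<'E'
from h import *
goto(*st(0,.046),.024)
E
```

```text
pose [ 0.6659 -0.0144  0.0829] [-1.7989e+02  2.0000e-02 -9.5750e+01] t 13.63 j [ 16.  26. -11.   0. -53. -21.]
shift cm [-0.09 -0.1   5.89]
```

Emit:
step_arm:
  plan: "6.5 -0.05 -0.1 2 0 0 0;6.5 0 0 2 0 0 0;6.5 0 0 1.2 0 0 0;6.5 0 0 0.7 0 0 0;6.5 0 0 0 0 0 0;6.5 0 0 0 0 0 0;6.5 0 0 0 0 0 0"

```text
clock: 14.22
tool_pos: [0.667, -0.0139, 0.0237]
orientation: [-179.9, 0.0, -95.7]
force: [0.7, 0.2, 0.6]
opening: 0.065
```

Emit:
step_arm:
  plan: "0 0 0 0 0 0 0;0 0 0 0 0 0 0;0 0 0 0 0 0 0;0 0 0 0 0 0 0;0 0 0 0 0 0 0"

```text
clock: 14.63
tool_pos: [0.6665, -0.0139, 0.0232]
orientation: [-179.9, 0.0, -95.7]
force: [-0.3, -0.2, 3.6]
opening: 0.0498
```

```bash
python3 - <<'E'
from h import *
goto(*st(0,.046),.024); p,_,o=tool();print(ist(p),o["force"])
E
```

```text
pose [ 0.6665 -0.0139  0.0232] [-1.7995e+02  1.0000e-02 -9.5740e+01] t 14.63 j [ 16.  30. -13.   0. -47. -21.]
shift cm [-0.03 -0.06 -0.08]
[-0.00063887  0.04566857] [-0.2901137  -0.21263075  3.61847593]
```

Emit:
step_arm:
  plan: "0 0 0 -0.5 0 0 0;0 0 0 -1 0 0 0;0 0 0 -1.5 0 0 0;0 0 0 -2 0 0 0;0 0 0 -2 0 0 0;0 0 0 -2 0 0 0;0 0 0 -1 0 0 0;0 0 0 0 0 0 0"

```text
clock: 15.3
tool_pos: [0.6676, -0.0138, 0.1258]
orientation: [-179.7, 0.1, -95.7]
force: [-0.3, 0.6, -2.4]
opening: 0.0501
```

```bash
python3 - <<'E'
from h import *
goto(.49,-.01,.06)
p,_,o=tool();print(o["force"],o["opening"])
s=snapshot("scene"); crop(s,180,150,330,300,"s10",4)
E
```

```text
pose [ 0.6676 -0.0138  0.1258] [-1.7974e+02  7.0000e-02 -9.5740e+01] t 15.3 j [ 16.  24.  -8.   0. -58. -21.]
shift cm [ 1.4  17.74  6.5 ]
[-0.27386621  0.58218616 -2.44689847] 0.050124076656285335
```

View pics/s10.png

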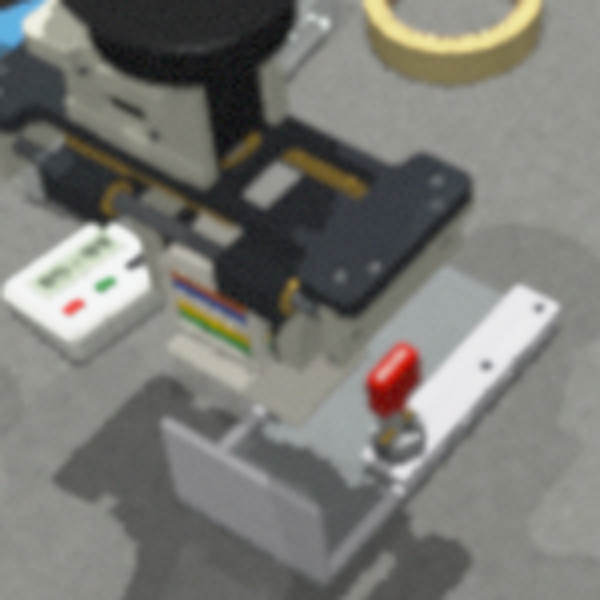

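Emit:
step_arm:
  plan: "0 0.2 1.2 0 0 0 0;0 0.2 2.2 0 0 0 0;0 0.2 2.5 0 0 0 0;0 0.2 2.5 0 0 0 0;0 0.2 2.5 0 0 0 0;0 0.2 2.5 0 0 0 0;0 0.2 2.2 0 0 0 0;0 0 1.5 1 0 0 0;0 0 0.6 1.5 0 0 0;0 0 0 1.5 0 0 0;0 0 0 1 0 0 0;0 0 0 0 0 0 0"

```text
clock: 16.35
tool_pos: [0.486, -0.0109, 0.0696]
orientation: [179.7, -0.1, -95.8]
force: [-0.6, -0.9, -1.3]
opening: 0.0499
```

Emit:
step_arm:
  plan: "0 0 0 1 0 0 0;0 0 0 1 0 0 0;0 0 0 0.5 0 0 0;0 0 0 0 0 0 0;0 0 0 0 0 0 0"

```text
clock: 16.77
tool_pos: [0.4884, -0.0103, 0.0474]
orientation: [179.9, -0.0, -95.8]
force: [0.5, 0.9, -1.5]
opening: 0.0498
```

```bash
python3 - <<'E'
from h import *
goto(.49,-.01,.0172)
s=snapshot("scene"); crop(s,230,230,380,380,"s11",4)
E
```

```text
pose [ 0.4884 -0.0103  0.0474] [ 1.7995e+02 -3.0000e-02 -9.5750e+01] t 16.77 j [ 22.  15. -35.   0. -40. -28.]
shift cm [-0.05 -0.16  3.02]
```

View pics/s11.png

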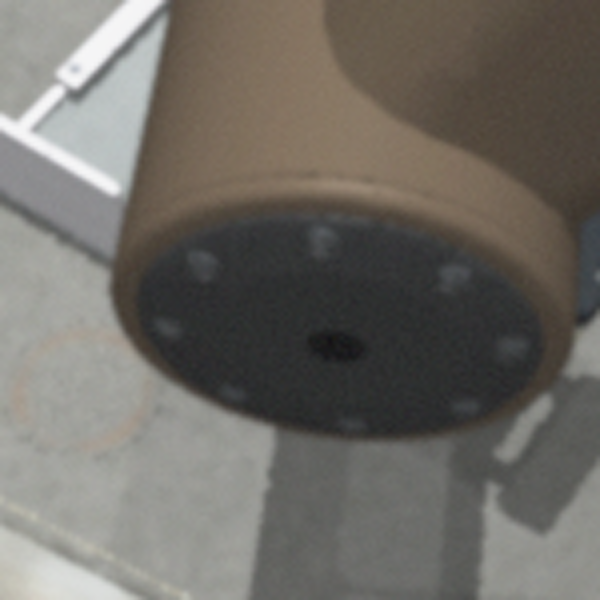

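Emit:
step_arm:
  plan: "0 0 0 1 0 0 0;0 0 0 1 0 0 0;0 0 0 0.7 0 0 0;0 0 0 0.2 0 0 0;0 0 0 0 0 0 0;0 0 0 0 0 0 0;0 0 0 0 0 0 0"

```text
clock: 17.4
tool_pos: [0.489, -0.0101, 0.0191]
orientation: [-180.0, 0.0, -95.7]
force: [0.1, -0.4, -2.1]
opening: 0.0501
```

Emit:
step_arm:
  plan: "0 0 0 0.08 0 0 0;0 0 0 0.05 0 0 0;0 0 0 0 0 0 0"

```text
clock: 17.65
tool_pos: [0.4887, -0.0102, 0.0174]
orientation: [-180.0, 0.0, -95.8]
force: [-0.4, 0.0, -2.0]
opening: 0.0499
```

Emit:
step_arm:
  plan: "0 0 0 0.05 0 0 0;0 0 0 0.05 0 0 0;0 0 0 0 0 0 0"

```text
clock: 17.9
tool_pos: [0.4887, -0.0102, 0.0172]
orientation: [-180.0, 0.0, -95.7]
force: [-3.7, 0.4, 10.2]
opening: 0.0496
```

Contact. Release slowly, rise, and move so the wrist camera can see the magazine and dock.

Emit:
step_arm:
  plan: "0 0 0 -0.05 0 0 0;5.4 0 0 0 0 0 0;6 0 0 0 0 0 0;6.5 0 0 0 0 0 0;6.5 0 0 0 0 0 0"

```text
clock: 18.32
tool_pos: [0.4887, -0.0102, 0.0168]
orientation: [-180.0, -0.0, -95.8]
force: [-0.2, 0.6, -0.1]
opening: 0.0635
```

Emit:
step_arm:
  plan: "6.5 0 0 -1.5 0 0 0;6.5 0 0 -2.5 0 0 0;6.5 0 0 -3 0 0 0;6.5 0 0 -3 0 0 0;6.5 0 0 -3 0 0 0;6.5 0 0 -3 0 0 0;6.5 0 0 0 0 0 0"

```text
clock: 18.9
tool_pos: [0.4919, -0.0097, 0.1828]
orientation: [-179.5, 0.1, -95.7]
force: [1.6, -0.7, -0.1]
opening: 0.0648
```

```bash
python3 - <<'E'
from h import *
import pickle
goto(.49,-.01,.2)
c=calibration("wrist");im=snapshot("wrist"); cv2.imwrite("pics/w12.png",im); pickle.dump(c,open("w12.pkl","wb"))
s=snapshot("scene"); crop(s,230,180,450,330,"s12",3.6 and 3)
E
```

```text
pose [ 0.4919 -0.0097  0.1828] [-1.7948e+02  1.5000e-01 -9.5690e+01] t 18.9 j [ 22.   5. -26.   0. -59. -28.]
shift cm [ 0.04  0.17 -1.73]
```

View pics/w12.png

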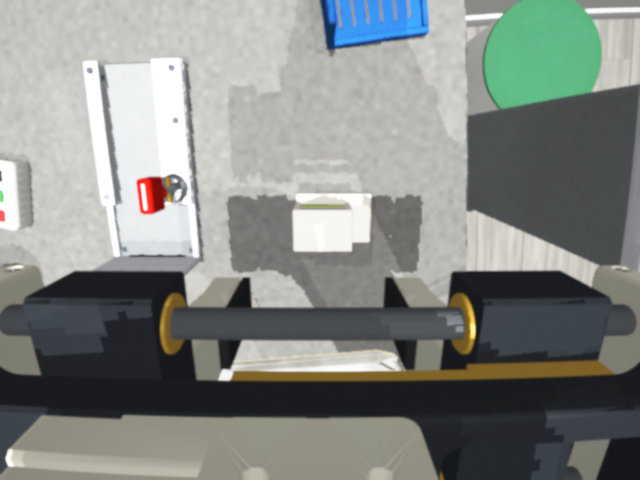

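View pics/s12.png

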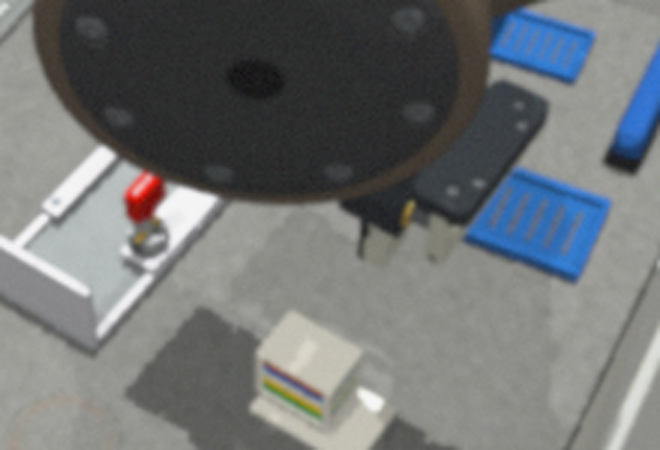

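The magazine stands upright on bare worktop, let go (wrist view (332,222), ear to the right toward the robot). Now turn 84° and look at the dock.

Emit:
step_arm:
  plan: "6.5 0 0 0 0 0 7.03;6.5 0 0 0 0 0 7.03;6.5 0 0 0 0 0 7.03;6.5 0 0 0 0 0 7.03;6.5 0 0 0 0 0 7.03;6.5 0 0 0 0 0 7.03;6.5 0 0 0 0 0 7.03;6.5 0 0 0 0 0 7.03;6.5 0 0 0 0 0 7.03;6.5 0 0 0 0 0 7.03;6.5 0 0 0 0 0 7.03;6.5 0 0 0 0 0 7.03"

```text
clock: 20.0
tool_pos: [0.4878, -0.0104, 0.1752]
orientation: [-180.0, -0.1, 179.5]
force: [0.1, -0.2, 0.2]
opening: 0.065
```

Emit:
step_arm:
  plan: "6.5 0 -2.5 0 0 0 0;6.5 0 -3.5 0 0 0 0;6.5 0 -3.5 0 0 0 0;6.5 0 -3.5 0 0 0 0;6.5 0 -3.5 0 0 0 0;6.5 0 -1.5 0 0 0 0;6.5 0 0 0 0 0 0;6.5 0 0 0 0 0 0;6.5 0 0 0 0 0 0"

```text
clock: 20.75
tool_pos: [0.4876, -0.1899, 0.1757]
orientation: [180.0, -0.1, 179.9]
force: [0.2, -0.7, 0.5]
opening: 0.0655
```

```bash
python3 - <<'E'
from h import *
import pickle
goto(.49,-.01,.2)
c=calibration("wrist");im=snapshot("wrist"); cv2.imwrite("pics/w13.png",im); pickle.dump(c,open("w13.pkl","wb"))
t=snapshot("top");cv2.imwrite("pics/t13.png",t)
E
```

```text
pose [ 0.4876 -0.1899  0.1757] [ 1.7999e+02 -1.1000e-01  1.7986e+02] t 20.75 j [  0.   9. -22.  -0. -59. -90.]
shift cm [-0.19 18.   -2.43]
```

View pics/w13.png

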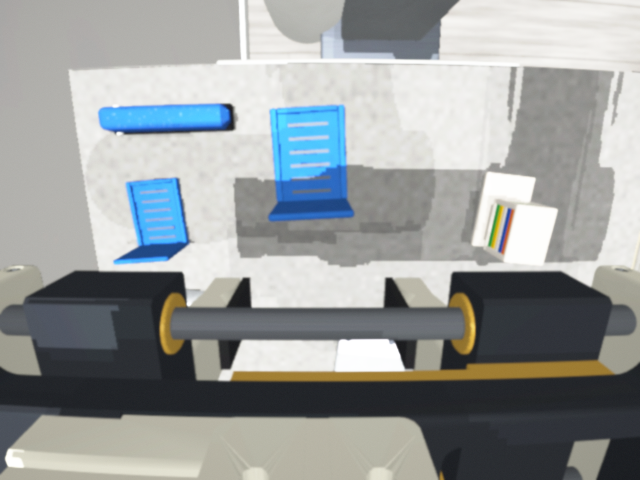

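View pics/t13.png

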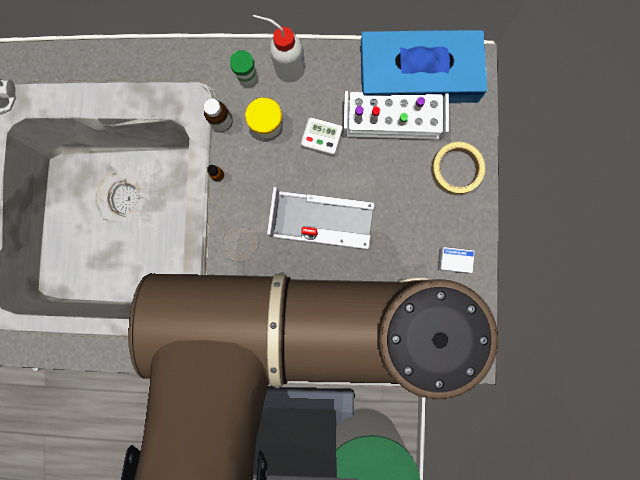

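```bash
python3 - <<'E'
from h import *
w=cv2.imread("pics/w13.png");crop(w,250,90,370,230,"w13c",4)
t=cv2.imread("pics/top0.png");crop(t,355,305,415,370,"t13c",8)
E
```

```text
(no output)
```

View pics/w13c.png

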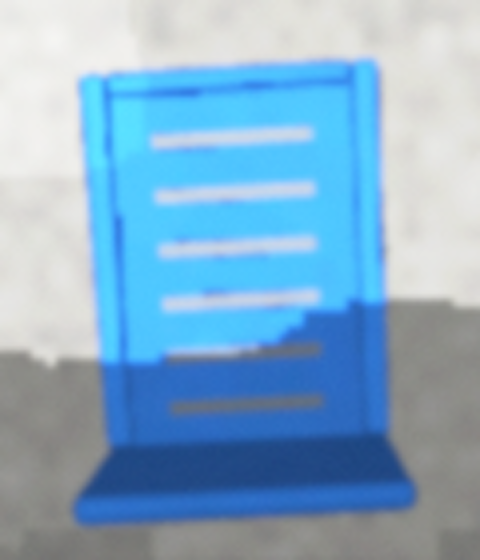

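View pics/t13c.png

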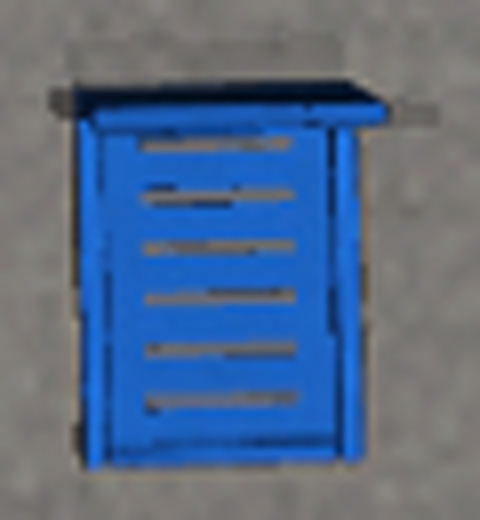

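```bash
python3 - <<'E'
from h import *
import pickle
cw=pickle.load(open("w13.pkl","rb"));ct=calibration("top")
W=lambda a:np.array(a)/4+[250,90]
T=lambda a:np.array(a)/8+[355,305]
# (name,w,t,z)
L=[("slot wall L(-y)",(171,408),(291,144),.006),("slot wall R(+y)",(322,402),(142,145),.006),
("slot end L",(151,141),(298,398),.006),("slot end R",(313,133),(146,404),.006),
("end curb outer -y",(82,78),(362,460),.011),("end curb outer +y",(376,62),(85,467),.011),
("walltop inner? -y",(87,497),(385,122),.072),("walltop inner +y",(408,484),(98,125),.072)]
for n,a,b,z in L:
    p,e=tri([cw,ct],[W(a),T(b)]); print(n,p.round(4),np.round(e,1),onz(cw,W(a),z)[0].round(4),onz(ct,T(b),z)[0].round(4))
for n,a,z in [("walltop outer -y",(75,522),.072),("wt outer +y",(414,506),.072),("wallbot inner -y",(110,445),.006),("+y",(388,435),.006)]: print(n,onz(cw,W(a),z)[0].round(4))
E
```

```text
slot wall L(-y) [ 0.4574 -0.2114  0.0202] [1. 1.] [ 0.459  -0.2114  0.006 ] [ 0.4566 -0.2138  0.006 ]
slot wall R(+y) [ 0.4562 -0.1771  0.02  ] [0.5 0.5] [ 0.4577 -0.1761  0.006 ] [ 0.4555 -0.1786  0.006 ]
slot end L [ 0.4016 -0.2122  0.0455] [0.6 0.6] [ 0.3991 -0.2149  0.006 ] [ 0.3967 -0.217   0.006 ]
slot end R [ 0.3989 -0.1792  0.0361] [0.6 0.6] [ 0.3975 -0.1786  0.006 ] [ 0.3944 -0.1811  0.006 ]
end curb outer -y [ 0.3919 -0.2231  0.0713] [1.4 1.4] [ 0.3861 -0.2293  0.011 ] [ 0.3831 -0.2319  0.011 ]
end curb outer +y [ 0.3836 -0.1661  0.0281] [1.2 1.2] [ 0.3829 -0.1651  0.011 ] [ 0.38   -0.1668  0.011 ]
walltop inner? -y [ 0.467  -0.225   0.0752] [2.3 2.3] [ 0.4676 -0.2231  0.072 ] [ 0.4667 -0.2277  0.072 ]
walltop inner +y [ 0.4645 -0.1632  0.0773] [0.6 0.6] [ 0.4652 -0.1622  0.072 ] [ 0.4645 -0.164   0.072 ]
walltop outer -y [ 0.4724 -0.2255  0.072 ]
wt outer +y [ 0.4694 -0.161   0.072 ]
wallbot inner -y [ 0.4677 -0.2259  0.006 ]
+y [ 0.4654 -0.1605  0.006 ]
```

```bash
python3 - <<'E'
from h import *
import pickle
w=cv2.imread("pics/w13.png");crop(w,465,160,565,275,"w13m",5)
c=pickle.load(open("w13.pkl","rb"))
a=np.radians(-5.75);X=np.array([np.cos(a),np.sin(a)]);Y=np.array([-np.sin(a),np.cos(a)]);o=np.array([.4887,-.0099])
print(((proj(c,[[*(o+x*X+y*Y),.056] for x,y in[(-.025,-.018),(-.025,.018),(.025,.018),(.025,-.018)]])-[465,160])*5).round(0))
E
```

```text
[[262. 221.]
 [466. 244.]
 [389. 530.]
 [192. 511.]]
```

View pics/w13m.png

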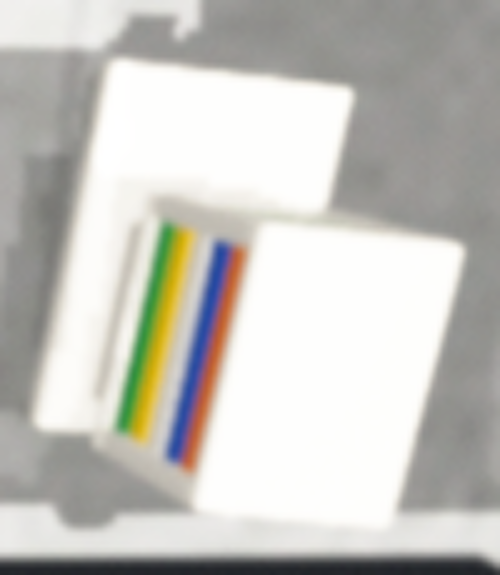

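Predicted block corners agree with the picture to about one pixel, so my frame holds. Going to re-grip across the 36 mm.

Emit:
step_arm:
  plan: "5.5 -0.03 2.5 0 0 0 0;5.5 -0.03 3.5 0 0 0 0;5.5 -0.03 3.5 0 0 0 0;5.5 -0.03 3.5 0 0 0 0;5.5 0 3.5 0 0 0 0;5.5 0 1.5 0 0 0 0;5.5 0 0 2 0 0 5.6;5.5 0 0 3 0 0 0;5.5 0 0 3 0 0 0;5.5 0 0 0 0 0 0;5.5 0 0 0 0 0 0;5.5 0 0 0 0 0 0"

```text
clock: 21.85
tool_pos: [0.4907, -0.0097, 0.0981]
orientation: [-180.0, 0.1, 174.4]
force: [0.5, -0.0, 0.6]
opening: 0.0548
```

```bash
python3 - <<'E'
from h import *
goto(.4887,-.0099,.017)
im=snapshot("wrist"); cv2.imwrite("pics/w14.png",im[180:400,180:460])
E
```

```text
pose [ 0.4907 -0.0097  0.0981] [-1.8000e+02  7.0000e-02  1.7437e+02] t 21.85 j [  22.   11.  -32.    0.  -47. -118.]
shift cm [ 0.2  -0.04  8.11]
```

View pics/w14.png

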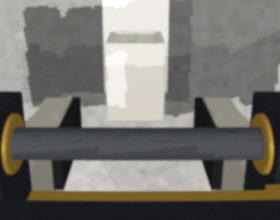

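Emit:
step_arm:
  plan: "5.5 0.1 0 2 0 0 0;5.5 0.05 0 2.5 0 0 0;5.5 0 0 2 0 0 0;5.5 0 0 1.1 0 0 0;5.5 0 0 0.45 0 0 0;5.5 0 0 0 0 0 0;5.5 0 0 0 0 0 0;5.5 0 0 0 0 0 0"

```text
clock: 22.57
tool_pos: [0.4895, -0.0097, 0.0177]
orientation: [179.9, 0.1, 174.3]
force: [-0.5, -0.5, 0.2]
opening: 0.0552
```

```bash
python3 - <<'E'
from h import *
goto(.4887,-.0099,.017)
E
```

```text
pose [ 0.4895 -0.0097  0.0177] [1.7994e+02 1.3000e-01 1.7430e+02] t 22.57 j [  22.   17.  -37.    0.  -35. -118.]
shift cm [ 0.07 -0.03  0.06]
```

Emit:
step_arm:
  plan: "0 0.05 0 0 0 0 0;0 0 0 0 0 0 0;0 0 0 0 0 0 0;0 0 0 0 0 0 0;0 0 0 0 0 0 0;0 0 0 0 0 0 0"

```text
clock: 23.07
tool_pos: [0.488, -0.01, 0.0167]
orientation: [180.0, 0.0, 174.3]
force: [-1.3, 0.4, 7.1]
opening: 0.0361
```

```bash
python3 - <<'E'
from h import *
goto(.4887,-.0099,.017);print(tool()[2]["force"])
E
```

```text
pose [ 0.488  -0.01    0.0167] [1.800e+02 2.000e-02 1.743e+02] t 23.07 j [  22.   17.  -37.    0.  -35. -118.]
shift cm [-0.07  0.01 -0.03]
[-1.31331537  0.39819973  7.05283524]
```

Emit:
step_arm:
  plan: "0 0 0 -0.5 0 0 0;0 0 0 -1 0 0 0;0 0 0 -2 0 0 -2;0 0 0 -2 0 0 -4;0 0 0 -2 0 0 -2.2;0 0 0 -2 0 0 0;0 0.5 -1.5 0 0 0 0;0 0.8 -2.5 0 0 0 0;0 0.8 -2.5 0 0 0 0;0 0.8 -2.5 0 0 0 0;0 0.8 -2.5 0 0 0 0;0 0.8 -2.5 0 0 0 0"

```text
clock: 24.07
tool_pos: [0.448, -0.1528, 0.1112]
orientation: [180.0, -0.0, -177.5]
force: [0.8, -0.5, -2.1]
opening: 0.0358
```

Emit:
step_arm:
  plan: "0 0.8 -2.5 0 0 0 0;0 0.47 -1.7 0 0 0 0;0 0 0 0 0 0 0;0 0 0 0 0 0 0;0 0 0 0 0 0 0;0 0 0 0 0 0 0"

```text
clock: 24.57
tool_pos: [0.4382, -0.1938, 0.1112]
orientation: [180.0, -0.0, -177.5]
force: [-1.0, -0.4, -1.9]
opening: 0.0358
```

```bash
python3 - <<'E'
from h import *
import pickle
goto(.4383,-.1945,.0227);print(tool()[2]["force"],tool()[2]["opening"])
c=calibration("wrist");im=snapshot("wrist"); cv2.imwrite("pics/w15.png",im); pickle.dump(c,open("w15.pkl","wb"))
t=snapshot("top");crop(t,330,280,450,380,"t15",5);s=snapshot("scene");crop(s,340,160,480,280,"s15",4)
E
```

```text
pose [ 0.4382 -0.1938  0.1112] [ 1.7999e+02 -1.0000e-02 -1.7749e+02] t 24.57 j [ -0.   9. -32.  -0. -49. -87.]
shift cm [-0.01 -0.07  8.85]
[-0.95911587 -0.37027677 -1.92195457] 0.035760058897493945
```

View pics/w15.png

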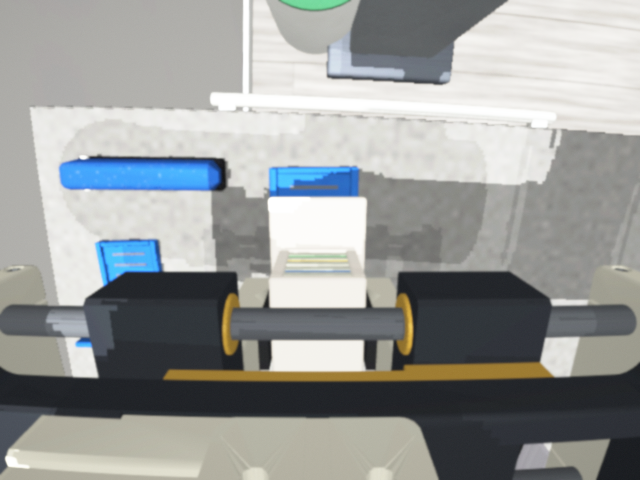

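View pics/s15.png

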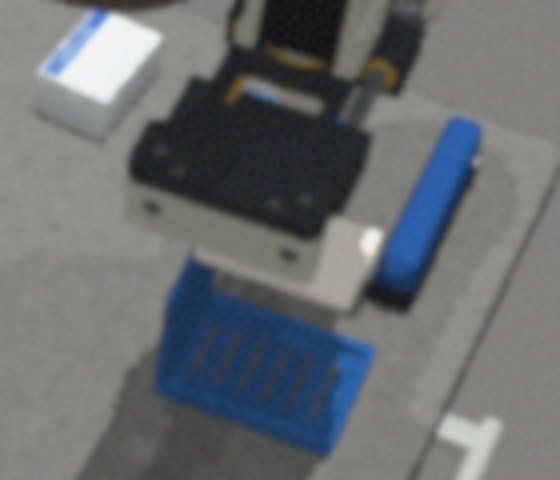

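```bash
python3 - <<'E'
from h import *
import pickle
w=cv2.imread("pics/w15.png");crop(w,255,155,375,285,"w15c",5)
c=pickle.load(open("w15.pkl","rb"))
a=np.radians(2.5);X=np.array([np.cos(a),np.sin(a)]);Y=np.array([-np.sin(a),np.cos(a)]);o=np.array([.439,-.1945])
f=lambda P:((proj(c,P)-[255,155])*5).round(0)
print(f([[*(o+x*X+y*Y),.011] for x,y in[(-.055,-.033),(-.055,.033),(-.05,-.027),(-.05,.027)]]))
m=np.array([.4389,-.1938]);zb=.1112-.0167
print("ear",f([[*(m-.047*X+y*Y),zb+.006] for y in(-.024,.024)]))
E
```

```text
[[ 70.  67.]
 [525.  68.]
 [112. 102.]
 [483. 103.]]
ear [[ 50. 209.]
 [547. 209.]]
```

View pics/w15c.png

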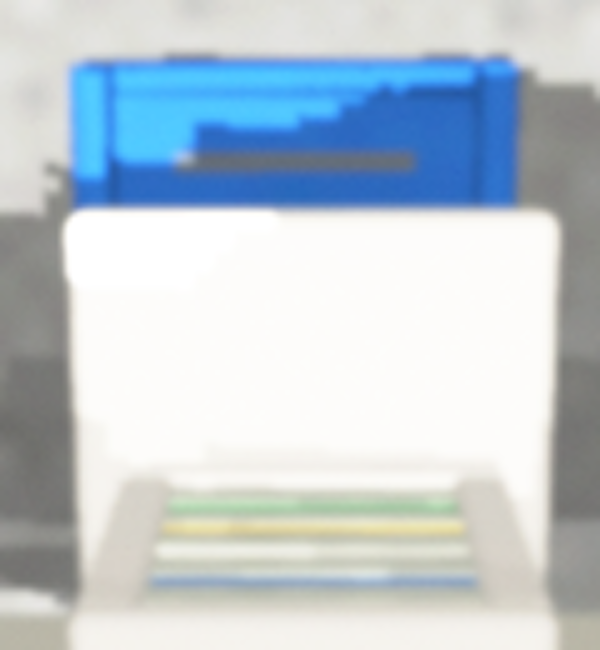

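Ear centre in the wrist view is 2–3 px right of the dock's centre line. Weighing this with the top view, the target moves about 1.6 mm in −y and 0.6 mm in −x.

Emit:
step_arm:
  plan: "0 0.06 -0.16 0 0 0 0;0 0 0 1.5 0 0 0;0 0 0 2 0 0 0;0 0 0 2 0 0 0;0 0 0 1.5 0 0 0;0 0 0 0.7 0 0 0;0 0 0 0 0 0 0;0 0 0 0 0 0 0;0 0 0 0 0 0 0"

```text
clock: 25.47
tool_pos: [0.4383, -0.196, 0.0351]
orientation: [-180.0, 0.1, -177.5]
force: [0.3, -0.5, -2.3]
opening: 0.0359
```

```bash
python3 - <<'E'
from h import *
import pickle
goto(.4377,-.1954,.0227);print(tool()[2]["force"],tool()[2]["opening"])
c=calibration("wrist");im=snapshot("wrist"); crop(im,255,155,375,285,"w16",5); pickle.dump(c,open("w16.pkl","wb"))
s=snapshot("scene");crop(s,360,190,460,290,"s16",6)
E
```

```text
pose [ 0.4383 -0.196   0.0351] [-1.7998e+02  7.0000e-02 -1.7748e+02] t 25.47 j [ -1.  15. -37.   0. -38. -87.]
shift cm [0.06 0.06 1.24]
[ 0.34835391 -0.49000603 -2.26394007] 0.03594891399826871
```

View pics/w16.png

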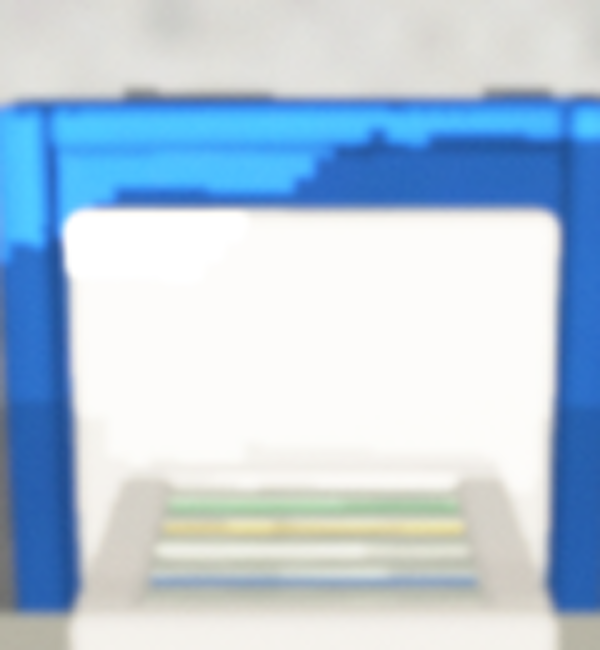

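View pics/s16.png

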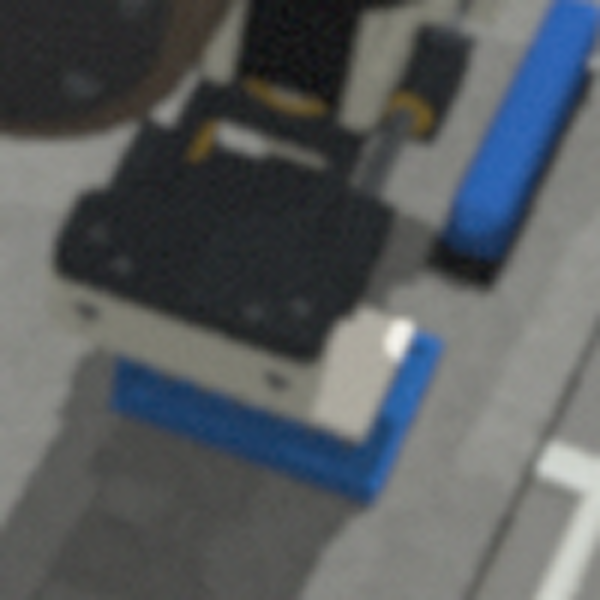

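```bash
python3 - <<'E'
from h import *
import pickle
c=pickle.load(open("w16.pkl","rb"));F=lambda a:np.array(a)/5+[255,155]
for n,a,z in [("curb outer edge mid",(310,100),.011),("curb inner edge top",(310,148),.011),("ear edge top",(312,207),.0351-.0167+.006),("L curb in",(52,200),.011),("R",(563,200),.011),("earL",(64,230),.0244),("earR",(560,230),.0244),("L curb in low",(76,500),.011),("R low",(551,500),.011)]: print(n,onz(c,F(a),z)[0].round(4))
E
```

```text
curb outer edge mid [ 0.3828 -0.1973  0.011 ]
curb inner edge top [ 0.3877 -0.1971  0.011 ]
ear edge top [ 0.3919 -0.1967  0.0244]
L curb in [ 0.3943 -0.2237  0.011 ]
R [ 0.3919 -0.1705  0.011 ]
earL [ 0.3952 -0.2206  0.0244]
earR [ 0.393  -0.1726  0.0244]
L curb in low [ 0.427  -0.2208  0.011 ]
R low [ 0.4246 -0.1691  0.011 ]
```

Emit:
step_arm:
  plan: "0 0.08 -0.03 0 0 0 0;0 0 0 0.4 0 0 0;0 0 0 0.4 0 0 0;0 0 0 0.2 0 0 0;0 0 0 0 0 0 0;0 0 0 0 0 0 0"

```text
clock: 26.07
tool_pos: [0.4366, -0.1963, 0.024]
orientation: [180.0, -0.0, -177.5]
force: [0.0, -0.2, -2.5]
opening: 0.036
```

```bash
python3 - <<'E'
from h import *
goto(.4377,-.1954,.0227);print(tool()[2]["force"],tool()[2]["opening"])
E
```

```text
pose [ 0.4366 -0.1963  0.024 ] [ 1.8000e+02 -4.0000e-02 -1.7751e+02] t 26.07 j [ -1.  16. -38.   0. -36. -87.]
shift cm [-0.12  0.09  0.13]
[ 0.04564555 -0.23152379 -2.52400052] 0.03602839165147852
```

Emit:
step_arm:
  plan: "0 0 0 0.08 0 0 0;0 0 0 0.05 0 0 0;0 0 0 0 0 0 0;0 0 0 0 0 0 0"

```text
clock: 26.4
tool_pos: [0.4368, -0.1963, 0.023]
orientation: [-180.0, 0.0, -177.5]
force: [0.5, -0.3, -1.5]
opening: 0.0355
```

Emit:
step_arm:
  plan: "0 0 0 0.05 0 0 0;0 0 0 0 0 0 0"

```text
clock: 26.57
tool_pos: [0.4369, -0.1963, 0.0227]
orientation: [-180.0, 0.0, -177.5]
force: [-1.7, -0.0, 1.3]
opening: 0.0358
```

Emit:
step_arm:
  plan: "0 0 0 0.03 0 0 0;0 0 0 0 0 0 0"

```text
clock: 26.73
tool_pos: [0.4369, -0.1963, 0.0227]
orientation: [-180.0, 0.0, -177.5]
force: [-2.7, 0.5, 6.4]
opening: 0.0361
```

```bash
python3 - <<'E'
from h import *
goto(.4377,-.1954,.0227);print(tool()[2]["force"],tool()[2]["opening"])
im=snapshot("wrist"); crop(im,255,155,375,285,"w17",5)
E
```

```text
pose [ 0.4369 -0.1963  0.0227] [-1.7999e+02  2.0000e-02 -1.7750e+02] t 26.73 j [ -1.  16. -38.   0. -36. -87.]
shift cm [-0.09  0.09 -0.  ]
[-2.65870394  0.53732124  6.43321174] 0.03608700063705797
```

View pics/w17.png

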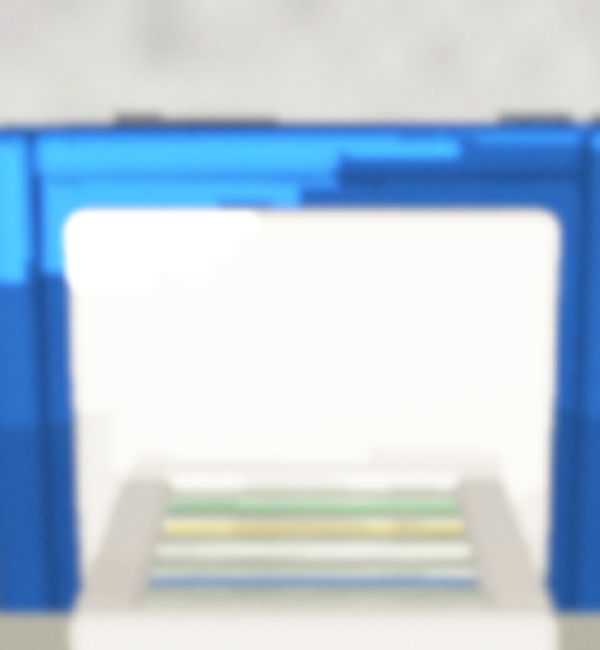

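The ear sits between the curbs with even gaps on both sides (crop cols 64 to 560, curb inner edges about 42 and 580) and about 3 mm to the end curb. Contact is at the expected height, so I release and rise.

Emit:
step_arm:
  plan: "4 0 0 0 0 0 0;4.6 0 0 0 0 0 0;5.2 0 0 0 0 0 0;5.2 0 0 0 0 0 0;5.2 0 0 0 0 0 0"

```text
clock: 27.2
tool_pos: [0.4368, -0.1963, 0.0221]
orientation: [-180.0, 0.0, -177.5]
force: [1.2, -0.2, 0.6]
opening: 0.0517
```

Emit:
step_arm:
  plan: "5.2 0 0 -1 0 0 0;5.2 0 0 -1.5 0 0 0;5.2 0 0 -2.5 0 0 0;5.2 0 0 -3 0 0 0;5.2 0 0 -3 0 0 0;5.2 -2.5 0 -3 0 0 0;5.2 -2.5 0 0 0 0 0;5.2 0 0 0 0 0 0;5.2 0 0 0 0 0 0;5.2 0 0 0 0 0 0;5.2 0 0 0 0 0 0"

```text
clock: 28.12
tool_pos: [0.4856, -0.1941, 0.1615]
orientation: [180.0, -0.1, -177.5]
force: [-0.5, 0.8, 1.1]
opening: 0.0514
```

```bash
python3 - <<'E'
from h import *
import pickle
goto(.4377,-.1954,.0227);print(tool()[2]["force"],tool()[2]["opening"])
c=calibration("wrist");im=snapshot("wrist");pickle.dump(c,open("w18.pkl","wb"));cv2.imwrite("pics/w18f.png",im); crop(im,240,90,400,290,"w18",4 if 0 else 3)
s=snapshot("scene");cv2.imwrite("pics/s18f.png",s);crop(s,210,180,450,290,"s18",3)
E
```

```text
pose [ 0.4856 -0.1941  0.1615] [ 1.7999e+02 -9.0000e-02 -1.7753e+02] t 28.12 j [ -0.   9. -24.  -0. -57. -87.]
shift cm [ 4.77  0.07 13.89]
[-0.51674433  0.75170838  1.08048908] 0.0513709755051453
```

View pics/w18.png

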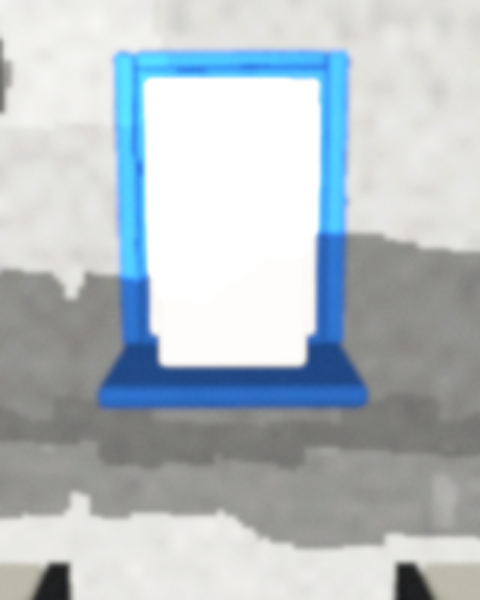

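View pics/s18.png

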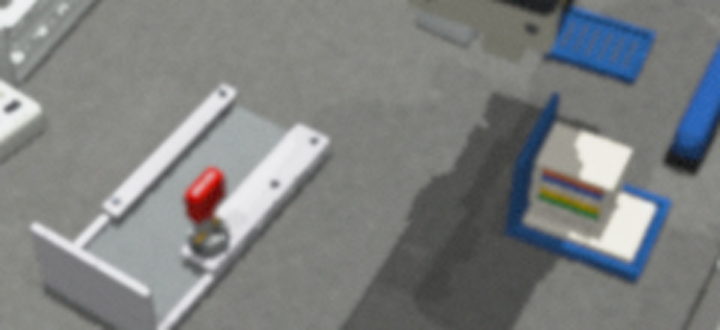

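```bash
python3 - <<'E'
from h import *
import pickle
c=pickle.load(open("w18.pkl","rb"));F=lambda a:np.array(a)/3+[240,90]
for n,a,z in [("curb end inner",(232,72),.011),("ear end",(232,78),.012),("earL",(146,150),.012),("earR",(321,150),.012),("curb outL",(119,150),.011),("curb outR",(346,150),.011),("blockL",(159,364),.062),("blockR",(306,364),.062),("wallin top",(232,386),.072)]: print(n,onz(c,F(a),z)[0].round(4))
s=cv2.imread("pics/s18f.png");h=cv2.cvtColor(s,cv2.COLOR_BGR2HSV)
m=((h[...,0]<8)|(h[...,0]>172))&(h[...,1]>120)&(h[...,2]>60);ys,xs=np.nonzero(m[225:270,260:300]);print("knob",xs.mean()+260,ys.mean()+225)
E
```

```text
curb end inner [ 0.3893 -0.197   0.011 ]
ear end [ 0.391  -0.1969  0.012 ]
earL [ 0.4115 -0.2203  0.012 ]
earR [ 0.4093 -0.1709  0.012 ]
curb outL [ 0.4118 -0.228   0.011 ]
curb outR [ 0.4089 -0.1637  0.011 ]
blockL [ 0.4635 -0.2118  0.062 ]
blockR [ 0.4618 -0.1753  0.062 ]
wallin top [ 0.4662 -0.1935  0.072 ]
knob 277.90225563909775 244.98496240601503
```

```bash
python3 - <<'E'
from plant import workorder, telemetry
print(workorder.close_job(), telemetry.get_obs()["clock"])
E
```

```text
the job is handed in; nothing more can be done
the job is handed in; nothing more can be done
```

The job is handed in after about 28 s of the 72 s allowed. The hand-in reports no verdict, so the figures below are my own measurements.

- **Plunger:** I lifted it about 15 mm, turned it 69° anticlockwise, and let it down into its notch. Two views then put the knob 9 mm above its down position. Just before hand-in it sat within half a pixel of that place in the scene picture.
- **Magazine:** I pushed it until it met the end plate at about 18 N, lifted it out by its 50 mm sides, and stood it upright on the bare worktop. I then took it by its 36 mm sides and set it in the blue dock, ear away from the wall.
- **Final seat:** The gripper force showed contact at the expected floor height. The foot sits within about 0.5 mm of the dock's middle sideways. It is roughly 2–3 mm from the end curb, and the block is about 3.5 mm from the wall. The gripper is clear of everything.
- **Bottle, carton and stapler:** The arm never went near them and they looked unmoved in the later pictures. I did not measure their positions at the end.
- **Camera disagreement:** The top and wrist cameras differed by 1 to 2.5 mm. For the dock I used a weighed value, then corrected it by about 1 mm from the close wrist view. Heights worked out from the top and wrist views were unreliable for the dock and lip points, so there I used the stated heights and the contact force.

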